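# Unhook the weighing cup and tare the scale

## Task

Take the steel weighing cup off its barbed hook without forcing it (lift, tilt, and back it over the barb) and set it upright in the middle of the scale's pan without dropping it. Let go of it, then switch the scale on and tare it: press the green key fully down for a moment and let it up, then do the same with the blue key. Never press the red key, and leave the things standing around where they are.

Things in the scene. Friction and masses are not known exactly. Their poses are not given: they have to be found in the camera images.
- cup: steel weighing cup, 0.1 to 0.2 kg, hanging upright on the hook. Open box 65 (x) by 44 (y) by 40 mm tall, walls 3 mm; its back wall (4 mm thick, outer face x = +32.5 mm) rises to 84 mm. Black bar handle out of its front, 16 mm wide (y), 26 to 40 mm above the underside, from x = -32.5 to -74.5 mm: grip it across y near x = -56 mm, from above. Origin: centre of the box's underside; z up, x from handle to back
- cup_window (a point): centre of the hang window in the cup's raised back, at x = +30.5, y = 0, z = 60 mm in the cup. Window 26 mm wide, 32 mm tall (44 to 76 mm above the underside), under an 8 mm bar; on the hook that bar rests on the shank against the frame. 32 mm is too low to pass the hook's 36 mm tall end without tilting the cup
- stand: fixed hanger stand: wooden foot 150 x 160 x 12 mm; white frame of two 8 mm upright bars, 220 mm tall, 32 mm apart, their front face at x = +60 mm. Origin on the table 60 mm in front of that face, z up, x towards the frame; the hook points along -x at y = 0. The hung cup's origin lies at x = 27, y = 0, z = 104 mm, axes parallel
- hook_root (a point): where the top of the hook's level shank meets the frame: x = +60, y = 0, z = 180 mm in the stand. Way off: lift the cup 11 mm, bring it out till the window's centre is 24 mm from the frame, tilt it 40 deg about there, underside swinging out to -x, bring the window out to 37 mm, then raise its centre to 24 mm above the shank's top, and out
- hook_tip (a point): top of the hook's tip, at x = +20.5, y = 0, z = 210 mm in the stand. Dark steel, 8 mm wide: shank 6 mm thick, 42 mm long, ending in a 5 mm thick upright tip 30 mm above the shank's top; barb at its top points back and down, to 32 mm from the frame, 23 to 30 mm above the shank's top. A 4 mm high bump on the shank 7 to 11 mm from the frame keeps the cup's bar at the frame
- scale: fixed white bench scale, 250 (x) by 180 (y) mm, deck 37 mm above the table. Origin on the table under its middle, z up; keys in a row along y at x = -85 mm, pan at the +x end
- pan (a point): centre of the top of the scale's steel pan, 140 (x) by 150 (y) mm, level, 54 mm above the table; at x = +45 mm in the scale, same axes as the scale
- key_green (a joint): spring key in a round grey housing on the near end of the scale, red, green and blue keys in a row 55 mm apart in an order that changes; cap 22 mm across. Value: how far it is pressed, 0 (up) to 0.006 m (fully down); needs 1.5 N to start and 5 N fully down, springs back. This is the green key
- key_green_top (a point): centre of the top of the green key's cap, moves down with it; cap stands 10 mm above its 38 mm housing when up; scale deck around the housing is 22 mm below the cap top
- key_blue (a joint): spring key in a round grey housing on the near end of the scale, red, green and blue keys in a row 55 mm apart in an order that changes; cap 22 mm across. Value: how far it is pressed, 0 (up) to 0.006 m (fully down); needs 1.5 N to start and 5 N fully down, springs back. This is the blue key
- key_blue_top (a point): centre of the top of the blue key's cap, moves down with it; cap stands 10 mm above its 38 mm housing when up; scale deck around the housing is 22 mm below the cap top
- key_red (a joint): spring key in a round grey housing on the near end of the scale, red, green and blue keys in a row 55 mm apart in an order that changes; cap 22 mm across. Value: how far it is pressed, 0 (up) to 0.006 m (fully down); needs 1.5 N to start and 5 N fully down, springs back. This is the red key
- key_red_top (a point): centre of the top of the red key's cap, moves down with it; cap stands 10 mm above its 38 mm housing when up; scale deck around the housing is 22 mm below the cap top
- vial_a: bystander: small amber bottle, 28 mm across, 50 mm tall, on the foot of the stand; origin at the centre of its underside
- vial_b: bystander: small white jar with blue cap, 32 mm across, 45 mm tall, on the foot of the stand; origin at the centre of its underside
- tape: bystander: blue ring of tape, 52 mm across, 20 mm tall; origin at the centre of its underside
- mug: bystander: blue mug, 76 mm across, 90 mm tall; origin at the centre of its underside
- pills: bystander: orange pill jar, 44 mm across, 75 mm tall; origin at the centre of its underside
- bowl: bystander: steel bowl, 120 mm across, 45 mm tall; origin at the centre of its underside
- stapler: bystander: black stapler, 120 x 34 x 39 mm; origin at the centre of its underside
Mind the look-alikes: they are no part of the job. Of the things that look like the stand, take the one that is nearest to the robot's base at the start.

How it is judged:
By the outcome, as a careful person would: the job done as asked, in the order asked, and still so for the second after the job is handed in, with the robot touching nothing.
It also fails if it takes over 70 s, if anything falls off the work surface, if the arm or the gripper's body presses on something with over 40 N, if the wrist force passes 120 N, or if a joint passes its speed limit or range.

## Robot

A 7-joint arm with a two-finger parallel gripper is mounted at the origin on the work surface. World frame = base frame: x ahead of the robot, y to its left, z up, the work surface at z = 0. Lengths are in m, angles in rad, forces in N, time in s.
With the tool pointing down it reaches from about 0.4 to 0.9 m from the base axis. Payload 5.6 kg.
Tool frame: the origin (TCP) lies between the finger pads; the fingertips stand 25 mm ahead of it and the grasp point (between the pads) lies 6 mm ahead of it; x points along the fingers, z is the direction in which the jaws open and shut, and the axes are right-handed (so a half turn about x gives the same grasp; the last joint's range is limited). The gripper opens to 92 mm and grips with 3 to 60 N. Pads are 20 mm wide; open, the fingers measure 128 mm over their backs; the gripper's body (75 mm by 189 mm) begins 69 mm behind the grasp point.
Start: joints at [-1.282, 0.468, -0.012, 1.603, 0.006, 1.071, -0.056], TCP at [0.212, 0.615, 0.218] pointing down, gripper open.
Joint ranges: [-2.53, 2.53], [-0.31, 2.02], [-1.57, 1.55], [0.28, 2.44], [-1.29, 4.43], [0.15, 1.84], [-2.92, 2.92]. Speed limits (rad/s): [2.57, 2.57, 3.14, 3.14, 3.14, 3.14, 3.14].

## Interface

Orientations are given as a unit quaternion [x, y, z, w].
In Python, from bench import manip gives the robot as it stands.
- The arm moves only by the tool arm_command, never from a script. Its argument "moves" is text: rows parted by semicolons, each of 7 numbers parted by spaces: the shift along the tool's x, y, z normalised to -1 to 1, where 1 is 0.025 m, then the turn, a rotation vector about the tool's x, y, z normalised to -1 to 1, where 1 is 4 degrees, then the closure, from 0 (fully open) to 1 (shut). A call has exactly 8 rows; each row shifts and turns the commanded pose from where the row before left it, along the tool's axes as they then stand; what a row does not reach is not made up. A row lasts 1/12 s, in which the tool goes at most 41.7 mm and 7.16 degrees, less where a joint would pass 70% of its speed; a pose out of reach is approached as far as the arm can. A call with a number of a shift or a turn outside -1 to 1 is refused whole. A call with a gripper value outside its range is refused whole. The fingers move at their own pace and stop on an object; "force" is the grip in N (left out, the last holds). Time passes only in rows, so rows that do not move let the fingers close, or fill a call up. It gives the time, the measured TCP pose, the force and the opening at its end, in the units of the state.
- manip.sense(): the state, without advancing time (a new reading comes with each control period).
- manip.grab_frame(name): name is "side" or "top"; returns the picture (480x640x3 uint8, blue, green, red); there is no depth.
- manip.camera_info(name): a dict with "camera_matrix" (3x3 intrinsics, pixels), "T" (4x4, takes a point from camera to world coordinates). Camera axes: x right, y up, looking along -z (the intrinsics and any distortion apply to the point x, -y, -z); pixel columns grow to the right and rows downward; lengths in m; the calibration is good to about 2 mm. A picture is of the moment at which its call begins. camera_info takes no time and is no camera call.
- manip.job_done(): hands the job in, once; it reports no verdict.
The state is a dict: "time_s": time; "joints": joint angles; "qd": joint speeds; "effort": joint torques, N m; "ee_pos": TCP position; "tool_rot": TCP orientation; "contact_force": force on the tool from outside, world axes, zero at the start; "torque": the same for the moment, N m; "gripper_width": finger opening in m.
Only numpy, scipy, OpenCV 4.12 (cv2) and the standard library are available. Lean on these libraries where they do the work, as an engineer would, in place of code of your own. Each camera call takes 0.05 s, during which the arm holds its last target.

## Working session

There is one attempt and no reset: what is moved stays moved. The work goes in short steps, Python scripts to look and compute and a tool call to move; the robot and the scene stay as the last step left them, time stands still between calls to the robot, and variables do not carry over. Pictures are saved under pics/ and viewed, and the job is handed in when it is done.

Besides the shell and the picture viewer there is one more tool, called after ">>>" by a JSON object that holds its "method" and its "body", one argument or row to a line. arm_command: Moves the arm, as the interface text tells. Scaled input: -1 to 1 covers 0.025 m each way for a shift and 4 degrees each way for a turn. Its arguments: {"type":"object","properties":{"moves":{"type":"string"},"force":{"type":"number"}},"required":["moves"]}

```bash
mkdir -p pics; ls
python3 - <<'E'
from bench import manip
import cv2,numpy as np
np.set_printoptions(precision=4,suppress=True)
for n in("side","top"):
    im=manip.grab_frame(n); cv2.imwrite(f"pics/{n}0.png",im)
    c=manip.camera_info(n); print(n,c)
print(manip.sense())
E
```

```text
pics
side {'camera_matrix': array([[510.2468,   0.    , 318.1238],
       [  0.    , 510.2468, 246.5322],
       [  0.    ,   0.    ,   1.    ]]), 'T': array([[ 0.8248,  0.3499, -0.4442,  0.077 ],
       [-0.5653,  0.5283, -0.6335, -0.8087],
       [ 0.013 ,  0.7736,  0.6335,  0.9527],
       [ 0.    ,  0.    ,  0.    ,  1.    ]])}
top {'camera_matrix': array([[586.296 ,   0.    , 322.7344],
       [  0.    , 586.296 , 238.541 ],
       [  0.    ,   0.    ,   1.    ]]), 'T': array([[-0.025 ,  0.985 , -0.1705,  0.3914],
       [-0.9996, -0.0272, -0.0107, -0.0345],
       [-0.0151,  0.1701,  0.9853,  1.6362],
       [ 0.    ,  0.    ,  0.    ,  1.    ]])}
{'time_s': 0.1, 'joints': array([-1.282 ,  0.4683, -0.0116,  1.6035,  0.006 ,  1.0714, -0.0563]), 'qd': array([-0.0003, -0.0006,  0.002 , -0.0044,  0.0013,  0.0003,  0.0002]), 'effort': array([  0.0003, -52.1641,  -0.0129, -24.4363,  -0.0569,   0.0141,
         0.0001]), 'ee_pos': array([0.2116, 0.614 , 0.2169]), 'tool_rot': array([-0.4109,  0.5762,  0.4102,  0.5753]), 'contact_force': array([-0.6347,  0.0342,  0.1573]), 'torque': array([-0.0105,  0.0103, -0.0146]), 'gripper_width': 0.09193956954068408}
```

View pics/side0.png

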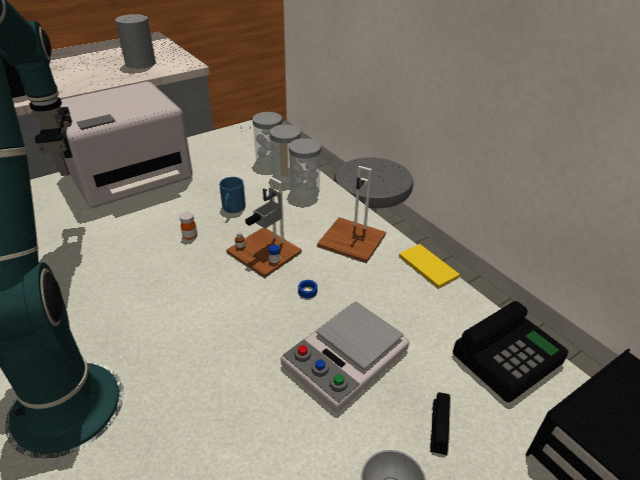

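View pics/top0.png

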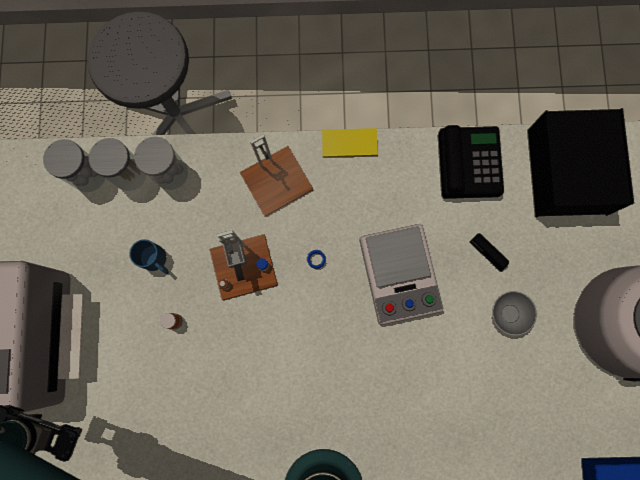

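Two stands: the one with the cup is at side (264,250) and top (243,267). The empty look-alike is at side (352,238) and top (276,180), and it is farther from the base. I choose the one with the cup and check it in close crops.

```bash
cat > h.py <<'E'
from bench import manip
import cv2,numpy as np
from scipy.spatial.transform import Rotation as R
np.set_printoptions(precision=4,suppress=True)
C={n:manip.camera_info(n) for n in("side","top")}
def ray(n,u,v):
    K=C[n]["camera_matrix"];T=C[n]["T"]
    d=np.array([(u-K[0,2])/K[0,0],-(v-K[1,2])/K[1,1],-1.]);d=T[:3,:3]@d
    return T[:3,3],d/np.linalg.norm(d)
def onz(n,u,v,z):
    o,d=ray(n,u,v);return o+d*(z-o[2])/d[2]
def tri(us,vs,ut,vt):
    o1,d1=ray("side",us,vs);o2,d2=ray("top",ut,vt)
    A=np.stack([d1,-d2],1);s=np.linalg.lstsq(A,o2-o1,rcond=None)[0]
    p,q=o1+s[0]*d1,o2+s[1]*d2
    return (p+q)/2,np.linalg.norm(p-q)
def proj(n,p):
    K=C[n]["camera_matrix"];T=C[n]["T"]
    c=T[:3,:3].T@(np.asarray(p)-T[:3,3]);x=np.array([c[0],-c[1],-c[2]])
    x=K@x;return x[:2]/x[2]
def crop(src,out,x0,y0,x1,y1,f):
    im=cv2.imread(src) if isinstance(src,str) else src
    cv2.imwrite(out,cv2.resize(im[y0:y1,x0:x1],None,fx=f,fy=f,interpolation=cv2.INTER_CUBIC))
E
python3 - <<'E'
from h import *
crop("pics/side0.png","pics/s_stand.png",220,170,310,280,5)
crop("pics/top0.png","pics/t_stand.png",200,220,290,310,6)
crop("pics/side0.png","pics/s_scale.png",275,295,415,415,5)
crop("pics/top0.png","pics/t_scale.png",350,220,450,330,5)
E
```

```text
(no output)
```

View pics/s_stand.png

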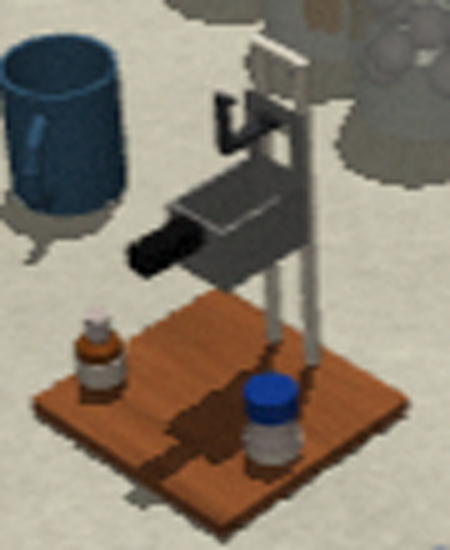

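View pics/t_stand.png

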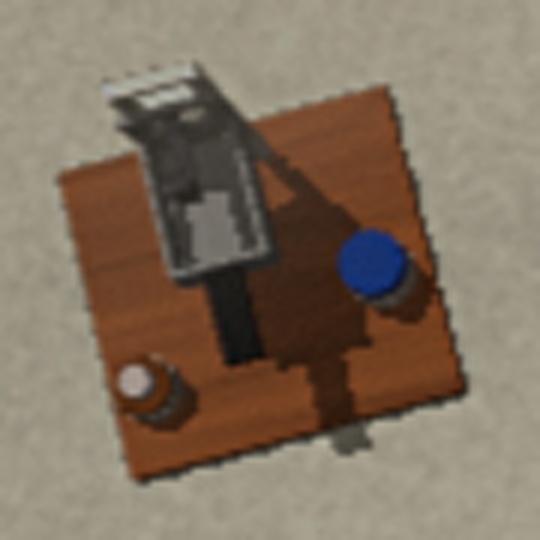

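View pics/s_scale.png

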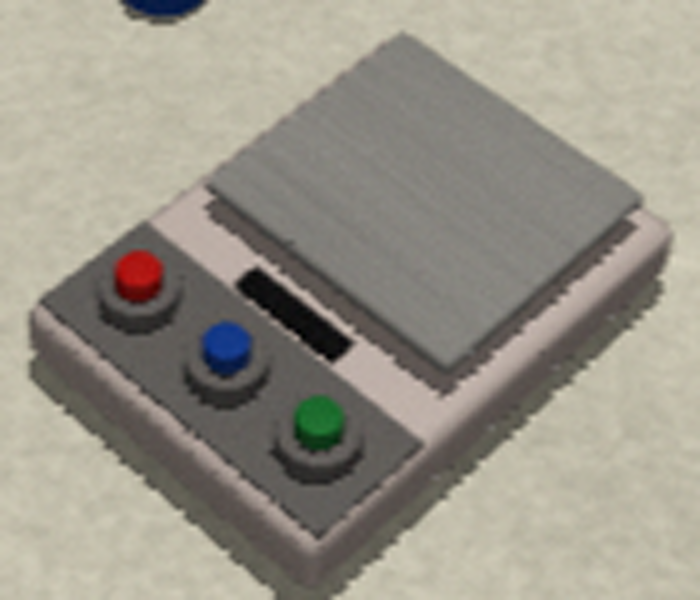

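View pics/t_scale.png

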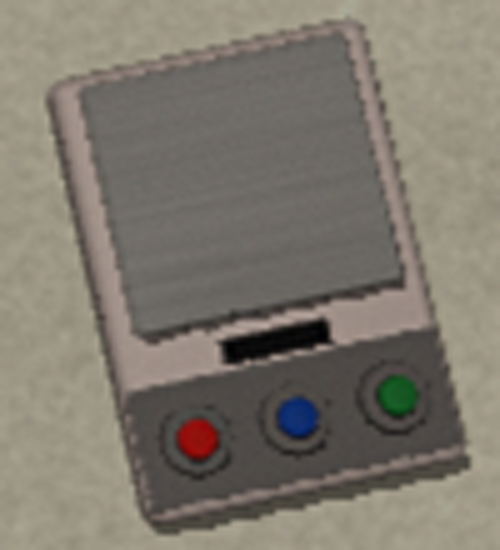

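The chosen stand carries the cup, with the handle towards the camera's lower left. The empty one is the look-alike. Keys in the side crop from upper left to lower right: red, blue, green. Next I measure the poses.

```bash
cat > m1.py <<'E'
from h import *
def big(m,near):
    cs,_=cv2.findContours(m,cv2.RETR_EXTERNAL,cv2.CHAIN_APPROX_NONE)
    cs=[c for c in cs if cv2.contourArea(c)>15]
    return min(cs,key=lambda c:np.linalg.norm(c[:,0].mean(0)-near))
for n,near in(("side",(264,250)),("top",(243,267))):
    im=cv2.imread(f"pics/{n}0.png");hsv=cv2.cvtColor(im,cv2.COLOR_BGR2HSV)
    m=cv2.inRange(hsv,(5,110,40),(18,255,255)); m=cv2.morphologyEx(m,cv2.MORPH_CLOSE,np.ones((5,5)))
    c=big(m,near)[:,0]; P=np.array([onz(n,u,v,.012)[:2] for u,v in c])
    h=cv2.convexHull(P.astype(np.float32)); r=cv2.minAreaRect(h); print(n,"foot",r,cv2.boxPoints(r).tolist())
    # pan: gray region? keys
    for k,lo,hi in(("red",(0,150,90),(6,255,255)),("green",(50,120,50),(80,255,255)),("blue",(105,150,90),(125,255,255))):
        roi=(285,335,360,400) if n=="side" else(370,285,450,325)
        mm=np.zeros_like(m);x0,y0,x1,y1=roi;mm[y0:y1,x0:x1]=cv2.inRange(hsv,lo,hi)[y0:y1,x0:x1]
        M=cv2.moments(mm,True); 
        if M["m00"]>0:
            u,v=M["m10"]/M["m00"],M["m01"]/M["m00"];print(n,k,(u,v),M["m00"],onz(n,u,v,.057))
def cs(p):return [(p[0]+.5)/5-.5+275,(p[1]+.5)/5-.5+295]
def ct(p):return [(p[0]+.5)/5-.5+350,(p[1]+.5)/5-.5+220]
sp=[(403,32),(642,200),(452,370),(207,187)]; tp=[(350,33),(407,280),(143,338),(80,95)]
# order far-left, far-right, near-right, near-left  (side), match top
tp=[(80,95),(347,33),(405,282),(145,340)]
A=np.array([onz("side",*cs(p),.054) for p in sp]);B=np.array([onz("top",*ct(p),.054) for p in tp])
print(A,B,A.mean(0),B.mean(0))
for a,b in zip(sp,tp): print(tri(*cs(a),*ct(b)))
E
python3 m1.py
```

```text
side foot ((0.5936291813850403, 0.21483738720417023), (0.15453147888183594, 0.18871229887008667), 13.737283706665039) [[0.4961668848991394, 0.28814616799354553], [0.5409803986549377, 0.1048319935798645], [0.6910914778709412, 0.14152860641479492], [0.6462779641151428, 0.32484278082847595]]
side red (302.18461538461537, 348.87692307692305) 65.0 [ 0.4723 -0.1899  0.057 ]
side green (338.34177215189874, 378.9620253164557) 79.0 [ 0.4918 -0.2995  0.057 ]
side blue (319.8679245283019, 362.9056603773585) 53.0 [ 0.4831 -0.2435  0.057 ]
top foot ((0.5991382598876953, 0.20735205709934235), (0.14975613355636597, 0.15926651656627655), 13.67188549041748) [[0.507559597492218, 0.26703062653541565], [0.5452041029930115, 0.11227691173553467], [0.6907169222831726, 0.14767348766326904], [0.6530724167823792, 0.30242720246315]]
top red (389.19565217391306, 307.1304347826087) 46.0 [ 0.4736 -0.1905  0.057 ]
top green (429.10869565217394, 298.6304347826087) 46.0 [ 0.4935 -0.2982  0.057 ]
top blue (409.2, 302.925) 40.0 [ 0.4834 -0.2444  0.057 ]
[[ 0.6636 -0.1351  0.054 ]
 [ 0.6892 -0.282   0.054 ]
 [ 0.5567 -0.3082  0.054 ]
 [ 0.527  -0.1641  0.054 ]] [[ 0.6617 -0.1346  0.054 ]
 [ 0.6922 -0.2821  0.054 ]
 [ 0.5544 -0.3061  0.054 ]
 [ 0.5268 -0.1646  0.054 ]] [ 0.6091 -0.2224  0.054 ] [ 0.6088 -0.2219  0.054 ]
(array([ 0.6625, -0.135 ,  0.0544]), np.float64(0.0018055613028655046))
(array([ 0.6914, -0.2816,  0.0526]), np.float64(0.0025171358777434827))
(array([ 0.5558, -0.3071,  0.053 ]), np.float64(0.0029573143923615577))
(array([ 0.5267, -0.1645,  0.0546]), np.float64(3.581941065618967e-06))
```

```bash
cat > m2.py <<'E'
from h import *
def cs(p):return [(p[0]+.5)/5-.5+220,(p[1]+.5)/5-.5+170]
def ct(p):return [(p[0]+.5)/6-.5+200,(p[1]+.5)/6-.5+220]
yaw=np.radians(13.7);ex=np.array([np.cos(yaw),np.sin(yaw),0]);ey=np.array([-ex[1],ex[0],0]);c0=np.array([.5991,.2074,0])
def loc(p): d=p-c0;return np.array([d@ex,d@ey,p[2]])
pairs={"frame top L":((250,40),(104,87)),"frame top R":((307,66),(198,68)),
 "handle tip L-top":((128,252),(222,362)),"handle tip R-top":((146,270) ,(265,355)),
 "box front-left":((170,205),(170,275)),"box front-right":((222,234),(272,258))}
for k,(a,b) in pairs.items():
    p,e=tri(*cs(a),*ct(b));print(k,p,e,loc(p))
# overlay of model with foot-centred origin
def W(l):return c0+ex*l[0]+ey*l[1]+np.array([0,0,l[2]])
cup=np.array([.027,0,.104])
pts={"hf":[.027-.0745,.008,.144],"hf2":[.027-.0745,-.008,.144],"bfl":[.027-.0325,.022,.144],"bfr":[.027-.0325,-.022,.144],"bbl":[.027+.0325,.022,.144],"bbr":[.027+.0325,-.022,.144],"tip":[.0205,0,.21],"root":[.06,0,.18],"fl":[.06,.02,.22],"fr":[.06,-.02,.22],"back top":[.0595,.022,.188],"back topr":[.0595,-.022,.188],"barsL":[.06,.016,.012],"barsR":[.06,-.016,.012]}
for n,x0,y0,x1,y1,f in(("side",220,170,310,280,6),("top",200,220,290,310,6)):
    im=cv2.imread(f"pics/{n}0.png")[y0:y1,x0:x1];im=cv2.resize(im,None,fx=f,fy=f,interpolation=cv2.INTER_CUBIC)
    for k,l in pts.items():
        u=(proj(n,W(l))-[x0,y0]+.5)*f;cv2.circle(im,tuple(int(t) for t in u),3,(0,255,255),-1)
    cv2.imwrite(f"pics/ov_{n}.png",im)
E
python3 m2.py
```

```text
frame top L [0.6526 0.2427 0.2172] 0.00571145228155779 [0.0604 0.0216 0.2172]
frame top R [0.6617 0.2028 0.2181] 0.0005744284794303539 [ 0.0597 -0.0193  0.2181]
handle tip L-top [0.5485 0.2056 0.1387] 0.0007317694341469196 [-0.0496  0.0102  0.1387]
handle tip R-top [0.5505 0.1877 0.1372] 0.0022908187161836987 [-0.0519 -0.0076  0.1372]
box front-left [0.5862 0.2274 0.1419] 0.0005972981120106888 [-0.0078  0.0225  0.1419]
box front-right [0.5925 0.1825 0.1469] 0.0011466471712387135 [-0.0123 -0.0226  0.1469]
```

View pics/ov_side.png

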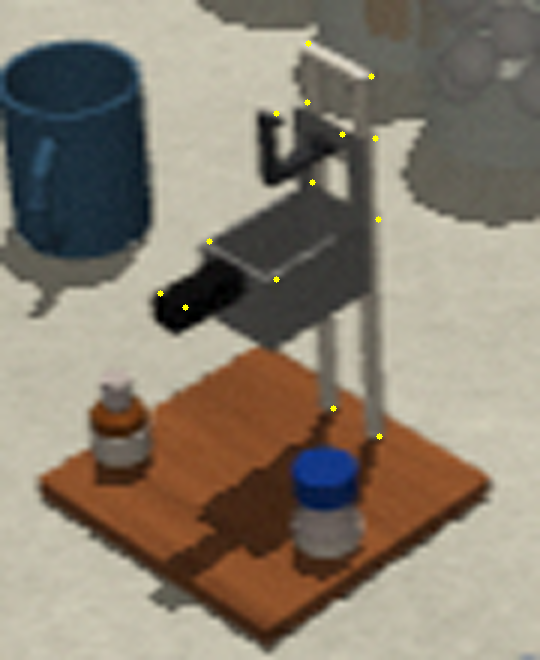

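View pics/ov_top.png

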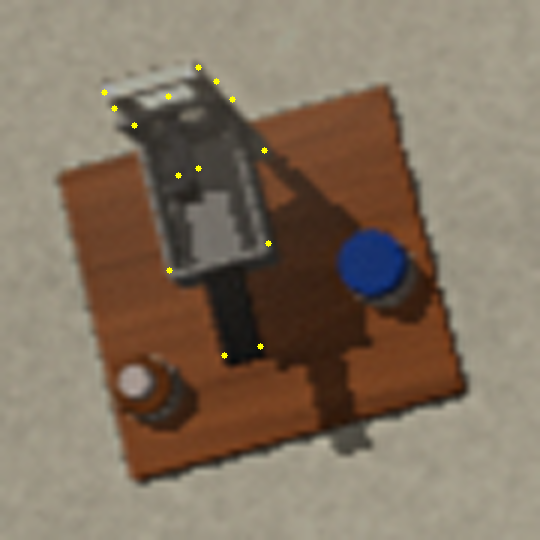

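```bash
cat >> h.py <<'E'
YAW=np.radians(13.7);ex=np.array([np.cos(YAW),np.sin(YAW),0]);ey=np.array([-ex[1],ex[0],0]);ez=np.array([0,0,1.])
S0=np.array([.5967,.2068,0])   # stand origin (foot centre shifted 2.5 mm to agree with cup/hook)
def W(l):return S0+ex*l[0]+ey*l[1]+ez*l[2]
def loc(p): d=np.asarray(p)-S0;return np.array([d@ex,d@ey,p[2]])
def plan(pos,Rm,s=None):
    s=s or manip.sense();R0=R.from_quat(s["tool_rot"]).as_matrix()
    print("t",s["time_s"],"pos",s["ee_pos"],"w",s["gripper_width"],"F",s["contact_force"])
    print("tool-frame shift units",R0.T@(np.asarray(pos)-s["ee_pos"])/.025,"turn units",np.degrees(R.from_matrix(R0.T@Rm).as_rotvec())/4)
def Rdown(zaxis):
    x=np.array([0,0,-1.]);z=np.asarray(zaxis)/np.linalg.norm(zaxis);return np.stack([x,np.cross(z,x),z],1)
E
python3 - <<'E'
from h import *
s=manip.sense();print(R.from_quat(s["tool_rot"]).as_matrix())
g=W([.027-.058,0,.27])
for z in(ey,-ey):plan(g,Rdown(z))
# 2D clearance of back wall through the documented way: x from frame (out=+), z above shank top
def wall(d,h,t):
    t=np.radians(t);o=[]
    for zz in list(np.arange(-60,-16+.1,.5))+list(np.arange(16,24.1,.5)):
        for xx in(-2,0,2): # cup x rel window
            X=xx*np.cos(t)+zz*np.sin(t);Z=-xx*np.sin(t)+zz*np.cos(t);o.append((d-X,h+Z))
    return np.array(o)
boxes=[(0,42,-6,0),(37,42,0,30),(32,37,23,30),(7,11,0,4),(-8,0,-200,40)]
def clr(P):
    return min(np.min(np.hypot(np.maximum(np.maximum(a-P[:,0],P[:,0]-b),0),np.maximum(np.maximum(c-P[:,1],P[:,1]-e),0))) for a,b,c,e in boxes)
path=[(2.5,-16,0),(2.5,-5,0),(24,-5,0),(24,-5,40),(37,-5,40),(37,24,40),(100,24,40)]
for a,b in zip(path,path[1:]):
    print(a,b,np.round([clr(wall(*(np.array(a)+(np.array(b)-a)*k))) for k in np.linspace(0,1,12)],1))
E
```

```text
[[-0.0004 -0.9454  0.3258]
 [-0.0015  0.3258  0.9454]
 [-1.     -0.0001 -0.0016]]
t 0.1 pos [0.2116 0.614  0.2169] w 0.09193956954068408 F [-0.6347  0.0342  0.1573]
tool-frame shift units [ -2.1026 -18.8268 -11.0556] turn units [-8.1786 -0.0227 -0.0048]
t 0.1 pos [0.2116 0.614  0.2169] w 0.09193956954068408 F [-0.6347  0.0342  0.1573]
tool-frame shift units [ -2.1026 -18.8268 -11.0556] turn units [36.8214 -0.0064  0.03  ]
(2.5, -16, 0) (2.5, -5, 0) [0.  0.5 0.5 0.5 0.5 0.5 0.5 0.5 0.5 0.5 0.5 0.5]
(2.5, -5, 0) (24, -5, 0) [ 0.5  2.5  4.4  6.4  7.   7.   7.1  7.7  8.7 10.   8.9  7.2]
(24, -5, 0) (24, -5, 40) [ 7.2  8.5  9.9 10.2  9.2  8.3  7.3  6.3  5.3  4.3  3.3  2.3]
(24, -5, 40) (37, -5, 40) [2.3 3.1 4.  4.9 5.8 6.  6.  6.  6.  6.  6.  6. ]
(37, -5, 40) (37, 24, 40) [6.  8.6 8.  6.  4.3 3.8 3.8 3.8 3.8 3.8 3.8 3.8]
(37, 24, 40) (100, 24, 40) [ 3.8  5.1  5.   5.   7.9 12.3 16.6 21.3 26.3 31.6 37.  42.5]
```

>>> {"method": "arm_command", "body": {
  "moves": "-0.4 -0.4 -0.2 0 0 0 0;-0.4 -0.78 -0.46 0 0 0 0;-0.4 -0.78 -0.46 0 0 0 0;-0.4 -0.78 -0.46 0 0 0 0;-0.3 -0.78 -0.46 0 0 0 0;-0.2 -0.78 -0.46 0 0 0 0;0 -0.78 -0.46 0 0 0 0;0 -0.78 -0.46 0 0 0 0",
  "force": 15
}}

```text
time_s: 0.77
ee_pos: [0.3238, 0.4844, 0.2714]
tool_rot: [-0.41, 0.575, 0.41, 0.576]
contact_force: [-0.1, -0.4, -0.8]
gripper_width: 0.0916
```

>>> {"method": "arm_command", "body": {
  "moves": "0 -0.78 -0.46 0 0 0 0;0 -0.78 -0.46 0 0 0 0;0 -0.78 -0.46 0 0 0 0;0 -0.78 -0.46 0 0 0 0;0 -0.78 -0.46 0 0 0 0;0 -0.78 -0.46 0 0 0 0;0 -0.78 -0.46 0 0 0 0;0 -0.78 -0.46 0 0 0 0"
}}

```text
time_s: 1.43
ee_pos: [0.4409, 0.3463, 0.271]
tool_rot: [-0.41, 0.576, 0.41, 0.576]
contact_force: [0.5, -0.4, 0.0]
gripper_width: 0.0921
```

>>> {"method": "arm_command", "body": {
  "moves": "0 -0.78 -0.46 0 0 0 0;0 -0.78 -0.46 0 0 0 0;0 -0.78 -0.46 0 0 0 0;0 -0.78 -0.46 0 0 0 0;0 -0.78 -0.46 0 0 0 0;0 -0.78 -0.46 0 0 0 0;0 -0.78 -0.46 0 0 0 0;0 -0.78 -0.46 0 0 0 0"
}}

```text
time_s: 2.1
ee_pos: [0.5581, 0.2085, 0.271]
tool_rot: [-0.41, 0.576, 0.41, 0.576]
contact_force: [0.8, 0.3, 1.1]
gripper_width: 0.092
```

>>> {"method": "arm_command", "body": {
  "moves": "0 -0.6 -0.4 0 0 0 0;0 0 0 -1 0 0 0;0 0 0 -1 0 0 0;0 0 0 -1 0 0 0;0 0 0 -1 0 0 0;0 0 0 -1 0 0 0;0 0 0 -1 0 0 0;0 0 0 -1 0 0 0"
}}

```text
time_s: 2.77
ee_pos: [0.5683, 0.195, 0.2709]
tool_rot: [0.538, -0.459, -0.538, -0.459]
contact_force: [0.2, -0.1, 0.6]
gripper_width: 0.0918
```

```bash
cat > lg.py <<'E'
from h import *
import json
s=manip.sense();open("log.jsonl","a").write(json.dumps({k:np.asarray(v).tolist() for k,v in s.items()})+"\n")
print("q",s["joints"])
E
python3 lg.py
python3 - <<'E'
from h import *
plan(W([.027-.058,0,.27]),Rdown(ey))
E
```

```text
q [-0.4981  0.3336  0.1427  1.6792 -0.0513  1.1323  1.389 ]
t 2.7667 pos [0.5683 0.195  0.2709] w 0.09176116867998757 F [ 0.1521 -0.1318  0.6306]
tool-frame shift units [0.036  0.0411 0.1875] turn units [-1.1389 -0.0013  0.0022]
```

```bash
python3 lg.py
cat >> h.py <<'E'
def Rp(deg): return R.from_rotvec(ey*np.radians(deg)).as_matrix()@Rdown(ey)
def tcp_for(gl,deg,back=0):
    Rm=Rp(deg);return W(gl)-Rm[:,0]*(.006+back),Rm
E
python3 - <<'E'
from h import *
p,Rm=tcp_for([.027-.058,0,.137],-20,.10);print(p);plan(p,Rm)
E
```

```text
q [-0.4981  0.3336  0.1427  1.6792 -0.0513  1.1323  1.389 ]
[0.5314 0.1909 0.2366]
t 2.7667 pos [0.5683 0.195  0.2709] w 0.09176116867998757 F [ 0.1521 -0.1318  0.6306]
tool-frame shift units [1.3715 1.4869 0.0725] turn units [-1.1271 -0.2001 -4.9951]
```

>>> {"method": "arm_command", "body": {
  "moves": "0.2 0.75 0.03 -0.57 0 0 0;0.2 0.74 0.04 -0.57 0 0 0;0.4 0 0 0 0 0 0;0.57 0 0 0 0 -1 0;0 0 0 0 0 -1 0;0 0 0 0 0 -1 0;0 0 0 0 0 -1 0;0 0 0 0 0 -1 0"
}}

```text
time_s: 3.43
ee_pos: [0.5321, 0.1906, 0.2366]
tool_rot: [0.623, -0.333, -0.47, -0.529]
contact_force: [0.7, -0.5, -0.0]
gripper_width: 0.0922
```

>>> {"method": "arm_command", "body": {
  "moves": "0 0 0 0 0 0 0;0 0 0 0 0 0 0;0 0 0 0 0 0 0;0 0 0 0 0 0 0;0 0 0 0 0 0 0;0 0 0 0 0 0 0;0 0 0 0 0 0 0;0 0 0 0 0 0 0"
}}

```text
time_s: 4.1
ee_pos: [0.5315, 0.1912, 0.2359]
tool_rot: [0.623, -0.335, -0.471, -0.527]
contact_force: [0.3, 0.4, 0.2]
gripper_width: 0.092
```

```bash
python3 lg.py
python3 - <<'E'
from h import *
p,Rm=tcp_for([.027-.058,0,.137],-20,0);plan(p,Rm)
for n,b,f in(("side",(190,120,320,290),4),("top",(190,210,300,320),5)):
    im=manip.grab_frame(n);cv2.imwrite(f"pics/{n}1.png",im);crop(im,f"pics/{n}1c.png",*b,f)
E
```

```text
q [-0.5604  0.1328  0.1248  2.0713  0.0935  0.5986  1.2993]
t 4.1 pos [0.5315 0.1912 0.2359] w 0.09202407727229735 F [0.3212 0.3958 0.1713]
tool-frame shift units [ 3.9708 -0.0015 -0.0061] turn units [-0.0373 -0.0153 -0.0049]
```

View pics/side1c.png

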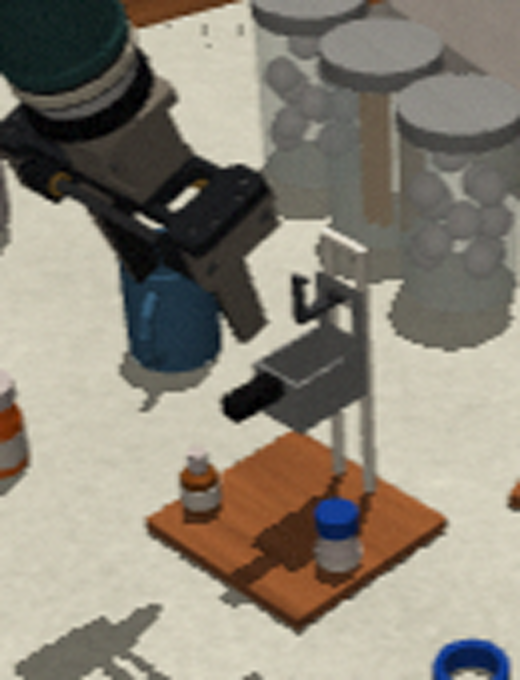

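View pics/top1c.png

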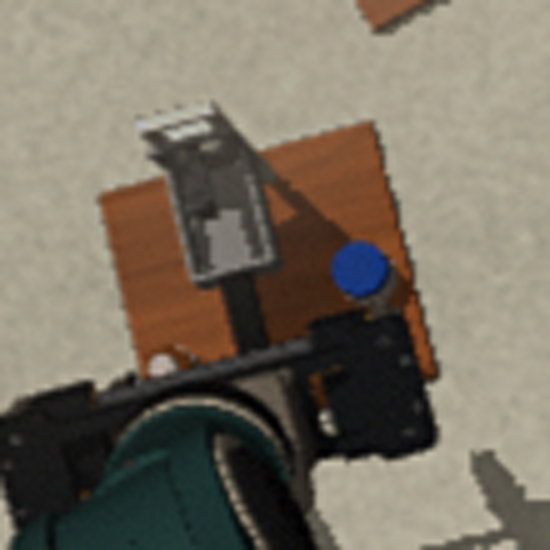

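>>> {"method": "arm_command", "body": {
  "moves": "0.6 0 0 0 0 0 0;0.7 0 0 0 0 0 0;0.7 0 0 0 0 0 0;0.7 0 0 0 0 0 0;0.6 0 0 0 0 0 0;0.4 0 0 0 0 0 0;0.27 0 0 0 0 0 0;0 0 0 0 0 0 0"
}}

```text
time_s: 4.87
ee_pos: [0.5641, 0.199, 0.1415]
tool_rot: [0.623, -0.335, -0.471, -0.527]
contact_force: [-0.8, 0.5, -0.7]
gripper_width: 0.0919
```

```bash
python3 lg.py
python3 - <<'E'
from h import *
p,Rm=tcp_for([.027-.058,0,.137],-20,0);plan(p,Rm)
for n,b,f in(("side",(190,140,320,270),5),("top",(190,210,300,320),5)):
    im=manip.grab_frame(n);cv2.imwrite(f"pics/{n}2.png",im);crop(im,f"pics/{n}2c.png",*b,f)
E
```

```text
q [-0.5342  0.3285  0.121   2.0805  0.0672  0.3945  1.3233]
t 4.8667 pos [0.5641 0.199  0.1415] w 0.09189189737211981 F [-0.7549  0.4574 -0.7074]
tool-frame shift units [-0.0364 -0.035  -0.0047] turn units [-0.0334 -0.0204 -0.0279]
```

View pics/side2c.png

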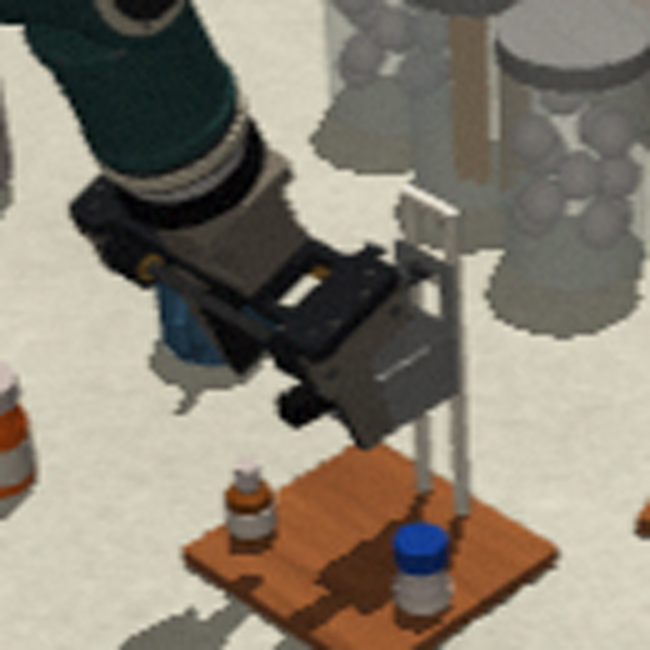

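View pics/top2c.png

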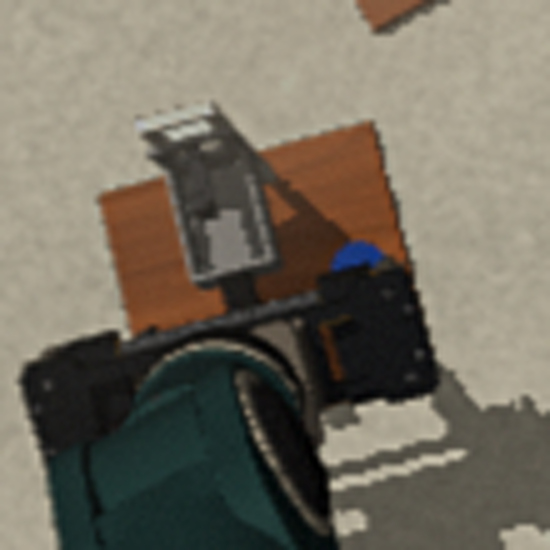

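>>> {"method": "arm_command", "body": {
  "moves": "0 0 0 0 0 0 0.6;0 0 0 0 0 0 0.7;0 0 0 0 0 0 0.75;0 0 0 0 0 0 0.8;0 0 0 0 0 0 0.85;0 0 0 0 0 0 0.9;0 0 0 0 0 0 1;0 0 0 0 0 0 1",
  "force": 8
}}

```text
time_s: 5.63
ee_pos: [0.5644, 0.1992, 0.1428]
tool_rot: [0.623, -0.334, -0.471, -0.527]
contact_force: [0.7, 0.8, -0.1]
gripper_width: 0.0409
```

>>> {"method": "arm_command", "body": {
  "moves": "0 0 0 0 0 0 1;0 0 0 0 0 0 1;0 0 0 0 0 0 1;0 0 0 0 0 0 1;0 0 0 0 0 0 1;0 0 0 0 0 0 1;0 0 0 0 0 0 1;0 0 0 0 0 0 1",
  "force": 35
}}

```text
time_s: 6.3
ee_pos: [0.5644, 0.1992, 0.1427]
tool_rot: [0.623, -0.334, -0.471, -0.527]
contact_force: [-1.0, 0.3, -0.1]
gripper_width: 0.0153
```

Run:
```python
from h import *
s=manip.sense();print(s)
for n,b,f in(("side",(190,140,320,270),5),("top",(190,210,300,320),5)):
    im=manip.grab_frame(n);cv2.imwrite(f"pics/{n}3.png",im);crop(im,f"pics/{n}3c.png",*b,f)
```

```text
{'time_s': 6.3, 'joints': array([-0.5344,  0.3264,  0.1211,  2.0804,  0.0673,  0.3947,  1.3233]), 'qd': array([ 0.0004, -0.0025, -0.0005,  0.0014,  0.0008, -0.0001, -0.0005]), 'effort': array([  0.1648, -39.3216,   1.333 , -19.7813,   0.1273,  -1.0086,
        -0.0187]), 'ee_pos': array([0.5644, 0.1992, 0.1427]), 'tool_rot': array([ 0.623 , -0.3344, -0.4711, -0.5273]), 'contact_force': array([-1.02  ,  0.2706, -0.1167]), 'torque': array([-0.0139,  0.3381,  0.0358]), 'gripper_width': 0.015259961613027081}
```

View pics/side3c.png

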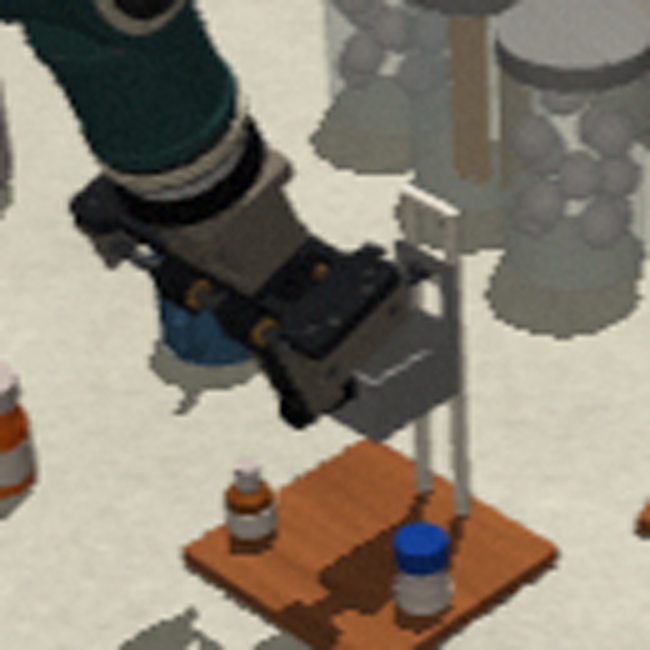

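View pics/top3c.png

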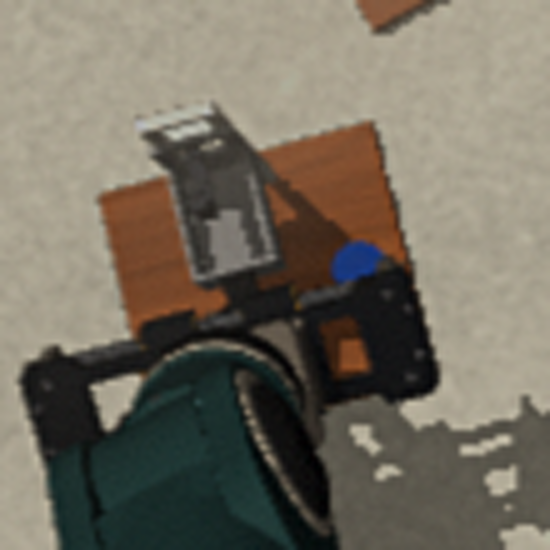

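```bash
cat > way.py <<'E'
from h import *
def wall(d,h,t):
    t=np.radians(t);o=[]
    for zz in list(np.arange(-60,-16+.1,.5))+list(np.arange(16,24.1,.5)):
        for xx in(-2,0,2):
            X=xx*np.cos(t)+zz*np.sin(t);Z=-xx*np.sin(t)+zz*np.cos(t);o.append((d-X,h+Z))
    return np.array(o)
boxes=[(0,42,-6,0),(37,42,0,30),(32,37,23,30),(7,11,0,4),(-8,0,-200,40)]
def clr(P): return min(np.min(np.hypot(np.maximum(np.maximum(a-P[:,0],P[:,0]-b),0),np.maximum(np.maximum(c-P[:,1],P[:,1]-e),0))) for a,b,c,e in boxes)
def seg(a,b,n=15): return [clr(wall(*(np.array(a)+(np.array(b)-a)*k))) for k in np.linspace(0,1,n)]
TH=np.array([.5644,.1992,.1427]);RH=R.from_quat([.623,-.3344,-.4711,-.5273]).as_matrix()
CH=W([.0575,0,.164])
def tcp(d,h,t):
    Q=R.from_rotvec(ey*np.radians(t)).as_matrix()
    return W([.06-d,0,.18+h])+Q@(TH-CH),Q@RH
E
python3 - <<'E'
from way import *
best=[]
for d in np.arange(20,34,1.):
  for h in np.arange(-9,0,1.):
    best.append((min(clr(wall(d,h,t)) for t in np.arange(0,41,4)),d,h))
print(sorted(best)[-8:])
g=[]
for d in np.arange(30,42,1.):
    g.append((min(seg((d,-5,40),(d,24,40))),d))
print(sorted(g)[-5:])
# best tilt choices
for t in(36,38,40,42,44):
  print(t,max((min(clr(wall(d,h,t)) for h in np.arange(-5,26,1.)),d) for d in np.arange(30,42,.5)), max((min(seg((d,h,t),(100,h,t))),h,d) for d in (36,37,38) for h in np.arange(18,30,1.)))
E
```

```text
[(np.float64(4.971135870530571), np.float64(30.0), np.float64(-6.0)), (np.float64(4.974514465180609), np.float64(23.0), np.float64(-2.0)), (np.float64(5.0), np.float64(25.0), np.float64(-1.0)), (np.float64(5.0410084812851), np.float64(22.0), np.float64(-1.0)), (np.float64(5.0990195135927845), np.float64(25.0), np.float64(-2.0)), (np.float64(5.110030614570323), np.float64(24.0), np.float64(-2.0)), (np.float64(5.971135870530571), np.float64(23.0), np.float64(-1.0)), (np.float64(5.971135870530571), np.float64(24.0), np.float64(-1.0))]
[(np.float64(1.7525128687466704), np.float64(35.0)), (np.float64(1.7525128687466704), np.float64(39.0)), (np.float64(2.7525128687466704), np.float64(36.0)), (np.float64(2.7525128687466704), np.float64(38.0)), (np.float64(3.7525128687466704), np.float64(37.0))]
36 (np.float64(2.7865300479296735), np.float64(37.0)) (np.float64(3.7865300479296735), np.float64(29.0), 38)
38 (np.float64(3.274562097997091), np.float64(37.0)) (np.float64(4.274562097997091), np.float64(29.0), 38)
40 (np.float64(3.7525128687466704), np.float64(37.0)) (np.float64(4.7525128687466704), np.float64(29.0), 38)
42 (np.float64(4.219800050786944), np.float64(37.0)) (np.float64(5.219800050786944), np.float64(29.0), 38)
44 (np.float64(4.675854326666652), np.float64(37.0)) (np.float64(5.675854326666652), np.float64(29.0), 38)
```

Run:
```python
from way import *
path=[(2.5,-16,0),(2.5,-5,0),(24,-5,0),(24,-2,0),(24,-2,44),(37,-3,44),(37,26,44),(100,30,44)]
for a,b in zip(path,path[1:]):
    pa,Ra=tcp(*a);pb,Rb=tcp(*b)
    print(a,b,"minclr",min(seg(a,b)[1:]).round(1),"shift",Ra.T@(pb-pa)/.025,pb,loc(pb))
# constant screw per 4 deg
pa,Ra=tcp(24,-2,0);pb,Rb=tcp(24,-2,4);print("per 4deg",Ra.T@(pb-pa)/.025,np.degrees(R.from_matrix(Ra.T@Rb).as_rotvec())/4)
```

```text
(2.5, -16, 0) (2.5, -5, 0) minclr 0.5 shift [-413.4733 -150.4655    0.0124] [-1.862  -0.3923 -4.8413] [-2.5307  0.0003 -4.8413]
(2.5, -5, 0) (24, -5, 0) minclr 2.0 shift [-294.0908  808.1496   -2.2035] [-22.7504  -5.4843  -4.8413] [-24.0307   0.0003  -4.8413]
(24, -5, 0) (24, -2, 0) minclr 6.1 shift [-112.7654  -41.036     0.0034] [-22.7504  -5.4843  -1.8413] [-24.0307   0.0003  -1.8413]
(24, -2, 0) (24, -2, 44) minclr 4.1 shift [-2.4468 -1.3439  0.0012] [-22.74    -5.4818  -1.7723] [-24.02     0.0003  -1.7723]
(24, -2, 44) (37, -3, 44) minclr 4.3 shift [248.0711 458.7591  -0.8982] [-35.3701  -8.5607  -2.7723] [-37.02     0.0003  -2.7723]
(37, -3, 44) (37, 26, 44) minclr 4.7 shift [-1059.6852   471.8718    -2.0411] [-35.3701  -8.5607  26.2277] [-37.02     0.0003  26.2277]
(37, 26, 44) (100, 30, 44) minclr 6.7 shift [ 878.9448 2367.1568   -4.9753] [-96.5777 -23.4815  30.2277] [-100.02      0.0003   30.2277]
per 4deg [-0.257  -0.0397 -0.0001] [-0.0008  0.0024  1.    ]
```

>>> {"method": "arm_command", "body": {
  "moves": "-0.1 -0.04 0 0 0 0 1;-0.1 -0.04 0 0 0 0 1;-0.1 -0.04 0 0 0 0 1;-0.11 -0.03 0 0 0 0 1;0 0 0 0 0 0 1;0 0 0 0 0 0 1;0 0 0 0 0 0 1;0 0 0 0 0 0 1",
  "force": 35
}}

```text
time_s: 7.07
ee_pos: [0.5643, 0.1991, 0.1536]
tool_rot: [0.623, -0.335, -0.471, -0.527]
contact_force: [-1.2, -0.6, -2.2]
gripper_width: 0.0153
```

Run:
```python
from way import *
import way
way.boxes
def tcpm(d,h,t):
    Q=R.from_rotvec(ey*np.radians(t)).as_matrix();return W([.06-d/1e3,0,.18+h/1e3])+Q@(TH-CH),Q@RH
plan(*tcpm(2.5,-5,0)); print(manip.sense()["torque"])
for n,b,f in(("side",(190,140,320,270),5),):
    im=manip.grab_frame(n);crop(im,f"pics/{n}4c.png",*b,f)
```

```text
t 7.0667 pos [0.5643 0.1991 0.1536] w 0.015280372151246162 F [-1.1828 -0.6123 -2.1814]
tool-frame shift units [-0.0034 -0.0081  0.0042] turn units [-0.0021 -0.0024 -0.0039]
[-0.1841  0.8636 -0.0219]
```

View pics/side4c.png

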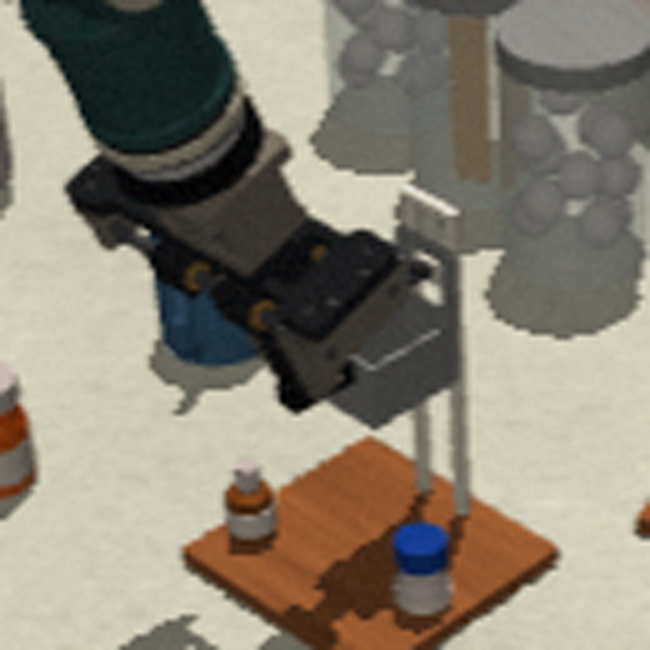

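The cup rose with the gripper: its lowest corner in the side crop went from (375,440) to (375,428), and the wrist now carries about 2 N. Next I bring it out and tilt it.

>>> {"method": "arm_command", "body": {
  "moves": "-0.05 0.13 0 0 0 0 1;-0.06 0.17 0 0 0 0 1;-0.06 0.17 0 0 0 0 1;-0.06 0.17 0 0 0 0 1;-0.064 0.168 0 0 0 0 1;-0.113 -0.041 0 0 0 0 1;0 0 0 0 0 0 1;0 0 0 0 0 0 1"
}}

```text
time_s: 7.78
ee_pos: [0.5439, 0.1943, 0.1573]
tool_rot: [0.623, -0.334, -0.471, -0.528]
contact_force: [-1.3, 0.1, -1.6]
gripper_width: 0.0151
```

```bash
cat >> way.py <<'E'
def tcpm(d,h,t):
    Q=R.from_rotvec(ey*np.radians(t)).as_matrix();return W([.06-d/1e3,0,.18+h/1e3])+Q@(TH-CH),Q@RH
E
cat > chk.py <<'E'
from way import *
import sys
a=[float(x) for x in sys.argv[1:4]];plan(*tcpm(*a)); print(manip.sense()["torque"],manip.sense()["joints"])
n=sys.argv[4]
im=manip.grab_frame("side");cv2.imwrite(f"pics/side{n}.png",im);crop(im,f"pics/side{n}c.png",190,120,320,250,5)
E
python3 chk.py 24 -2 0 5
```

```text
t 7.7833 pos [0.5439 0.1943 0.1573] w 0.01507436938700707 F [-1.3247  0.068  -1.5583]
tool-frame shift units [ 0.015   0.0247 -0.0045] turn units [-0.0025  0.0029  0.0184]
[-0.1368  0.5215 -0.0079] [-0.5525  0.2703  0.1289  2.1181  0.082   0.4127  1.3036]
```

View pics/side5c.png

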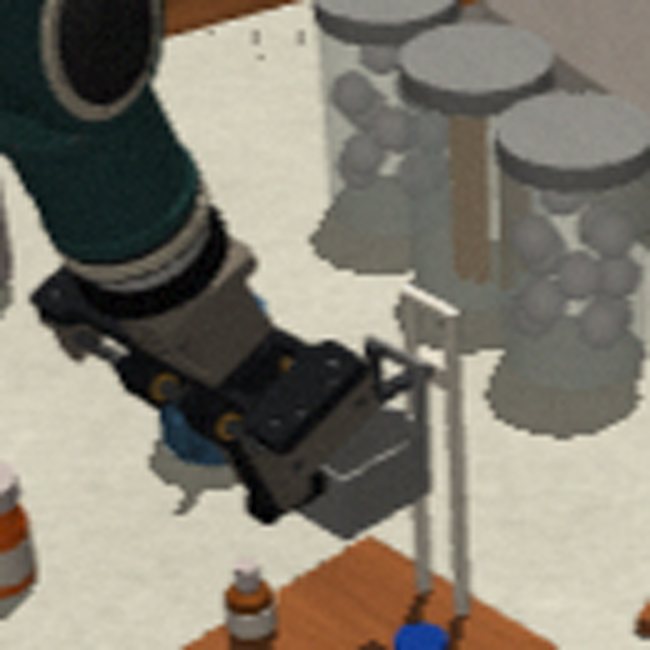

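>>> {"method": "arm_command", "body": {
  "moves": "-0.162 0 0 0 0 0.6875 1;-0.177 -0.0254 0 0 0 0.6875 1;-0.177 -0.0254 0 0 0 0.6875 1;-0.177 -0.0254 0 0 0 0.6875 1;-0.177 -0.0254 0 0 0 0.6875 1;-0.177 -0.0254 0 0 0 0.6875 1;-0.177 -0.0254 0 0 0 0.6875 1;-0.177 -0.0254 0 0 0 0.6875 1"
}}

```text
time_s: 8.5
ee_pos: [0.5422, 0.1938, 0.192]
tool_rot: [-0.547, 0.448, 0.563, 0.427]
contact_force: [0.2, 0.0, -1.8]
gripper_width: 0.0151
```

```bash
python3 chk.py 24 -2 22 6
```

```text
t 8.5 pos [0.5422 0.1938 0.192 ] w 0.015055648672404323 F [ 0.2494  0.0384 -1.816 ]
tool-frame shift units [-0.0095  0.0005  0.    ] turn units [-0.0041  0.016  -0.0195]
[0.057  0.0896 0.0118] [-0.4668  0.3887  0.0874  1.7907 -0.0459  0.9999  1.4475]
```

View pics/side6c.png

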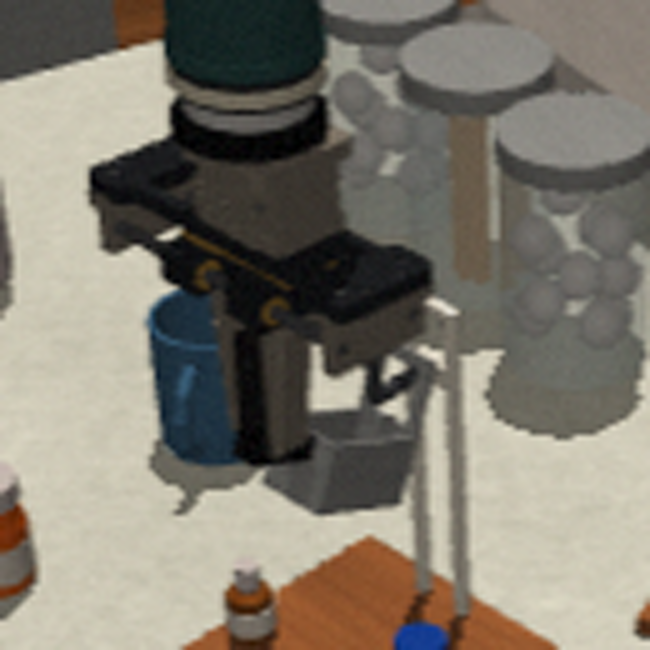

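>>> {"method": "arm_command", "body": {
  "moves": "-0.185 -0.0254 0 0 0 0.68 1;-0.177 -0.0254 0 0 0 0.6875 1;-0.177 -0.0254 0 0 0 0.6875 1;-0.177 -0.0254 0 0 0 0.6875 1;-0.177 -0.0254 0 0 0 0.6875 1;-0.177 -0.0254 0 0 0 0.6875 1;-0.177 -0.0254 0 0 0 0.6875 1;-0.177 -0.0254 0 0 0 0.67 1"
}}

```text
time_s: 9.22
ee_pos: [0.5539, 0.1966, 0.225]
tool_rot: [-0.453, 0.543, 0.634, 0.313]
contact_force: [0.1, 0.1, -0.9]
gripper_width: 0.0149
```

```bash
python3 chk.py 24 -2 44 7
python3 - <<'E'
from way import *
plan(*tcpm(37,-3,44))
E
```

```text
t 9.2167 pos [0.5539 0.1966 0.225 ] w 0.014912830833621075 F [ 0.0962  0.1381 -0.8912]
tool-frame shift units [-0.0233  0.0121  0.0019] turn units [-0.0032  0.0261  0.0204]
[ 0.1517 -0.4788  0.0215] [-0.4297  0.6036  0.0942  1.4334 -0.0957  1.5235  1.491 ]
t 9.2667 pos [0.5551 0.1967 0.2243] w 0.015108585342960829 F [ 0.0172  0.3903 -0.8153]
tool-frame shift units [0.2178 0.5243 0.0077] turn units [-0.0098  0.0229  0.0006]
```

View pics/side7c.png

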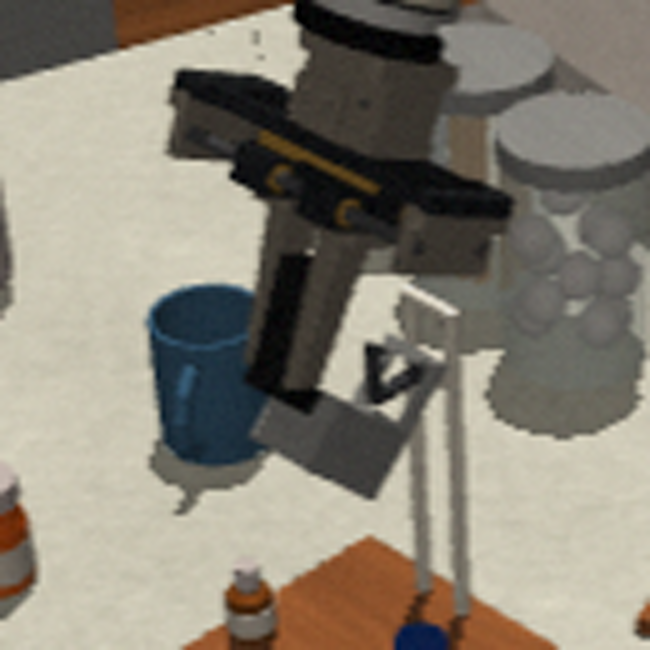

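>>> {"method": "arm_command", "body": {
  "moves": "0.07 0.16 0 0 0 0 1;0.07 0.18 0 0 0 0 1;0.078 0.184 0 0 0 0 1;0 0 0 0 0 0 1;0 0 0 0 0 0 1;0 0 0 0 0 0 1;0 0 0 0 0 0 1;0 0 0 0 0 0 1"
}}

```text
time_s: 9.93
ee_pos: [0.5397, 0.1932, 0.2258]
tool_rot: [-0.453, 0.543, 0.634, 0.313]
contact_force: [-0.1, -0.1, -1.2]
gripper_width: 0.0151
```

```bash
python3 chk.py 37 -3 44 8
python3 - <<'E'
from way import *
plan(*tcpm(37,26,44))
crop("pics/side8.png","pics/side8d.png",240,180,290,225,12)
E
```

```text
t 9.9333 pos [0.5397 0.1932 0.2258] w 0.015145091481806601 F [-0.0892 -0.0682 -1.1707]
tool-frame shift units [ 0.0149 -0.0739 -0.0014] turn units [-0.0001  0.0284  0.0337]
[ 0.1874 -0.4616  0.0175] [-0.4327  0.5772  0.0921  1.4757 -0.0943  1.5063  1.4883]
t 9.9833 pos [0.5397 0.1932 0.2257] w 0.014938858645181036 F [ 0.6304  0.2095 -1.6419]
tool-frame shift units [-1.0494  0.3969 -0.0015] turn units [-0.0001  0.0279  0.0306]
```

View pics/side8d.png

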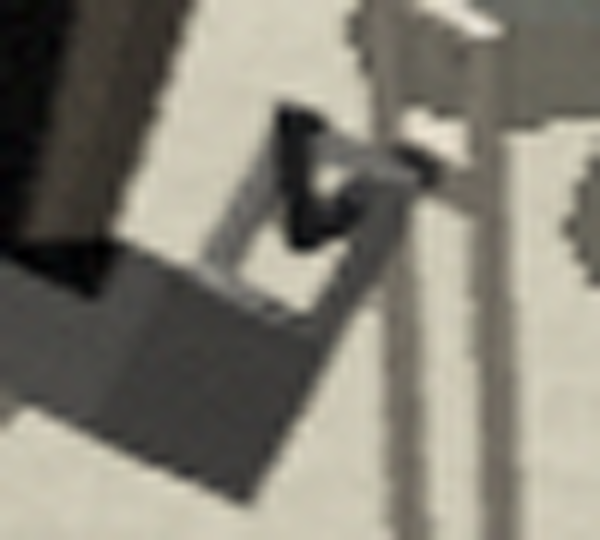

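>>> {"method": "arm_command", "body": {
  "moves": "0.015 -0.074 0 0 0 0 1;0 0 0 0 0 0 1;0 0 0 0 0 0 1;-0.15 0.067 0 0 0 0 1;-0.15 0.067 0 0 0 0 1;-0.1 0.045 0 0 0 0 1;0 0 0 0 0 0 1;0 0 0 0 0 0 1"
}}

```text
time_s: 10.65
ee_pos: [0.5413, 0.1936, 0.2359]
tool_rot: [-0.453, 0.543, 0.634, 0.313]
contact_force: [-0.5, -0.6, -1.8]
gripper_width: 0.0151
```

```bash
python3 chk.py 37 8 44 9
python3 - <<'E'
from way import *
plan(*tcpm(37,26,44))
crop("pics/side9.png","pics/side9d.png",240,180,290,225,12)
E
```

```text
t 10.65 pos [0.5413 0.1936 0.2359] w 0.015054908256661245 F [-0.4965 -0.6187 -1.7549]
tool-frame shift units [ 0.0094 -0.0027 -0.0017] turn units [-0.0001  0.0297  0.038 ]
[ 0.1968 -0.448   0.0259] [-0.4328  0.5708  0.0931  1.4622 -0.0939  1.5259  1.4874]
t 10.7 pos [0.5411 0.1936 0.2357] w 0.015228512662981244 F [-0.0681  0.1657 -1.6418]
tool-frame shift units [-0.6609  0.2873 -0.0013] turn units [0.0003 0.0285 0.0308]
```

View pics/side9d.png

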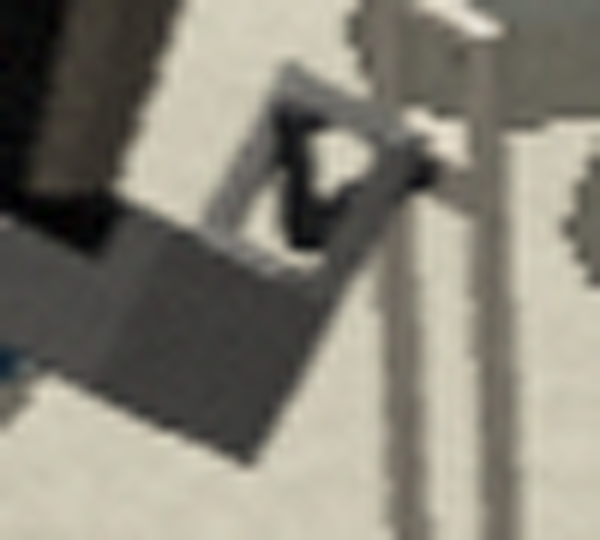

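Run:
```python
from way import *
im=manip.grab_frame("top");crop(im,"pics/top9c.png",200,220,280,290,9)
im=cv2.imread("pics/side9.png")
x0,y0,x1,y1,f=240,180,290,225,12
o=cv2.resize(im[y0:y1,x0:x1],None,fx=f,fy=f,interpolation=cv2.INTER_CUBIC)
Q=R.from_rotvec(ey*np.radians(44)).as_matrix()
s=manip.sense();c=s["ee_pos"]-Q@(TH-CH)
for y in(-.022,-.013,.013,.022):
  for z in(-.016,.016,.024):
    u=(proj("side",c+Q@(ex*-.002+ey*y+ez*z))-[x0,y0]+.5)*f;cv2.circle(o,tuple(int(t) for t in u),3,(0,255,255),-1)
for l in([.0205,.004,.21],[.0205,-.004,.21],[.0205,0,.18]):
    u=(proj("side",W(l))-[x0,y0]+.5)*f;cv2.circle(o,tuple(int(t) for t in u),3,(0,0,255),-1)
cv2.imwrite("pics/side9e.png",o)
```

```text
(no output)
```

View pics/side9e.png

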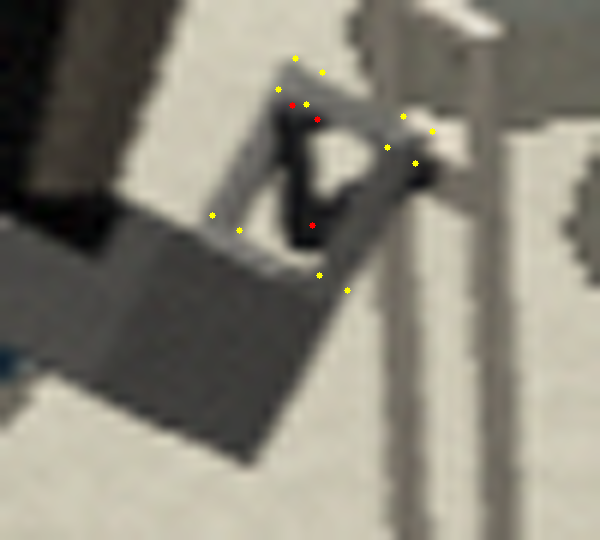

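View pics/top9c.png

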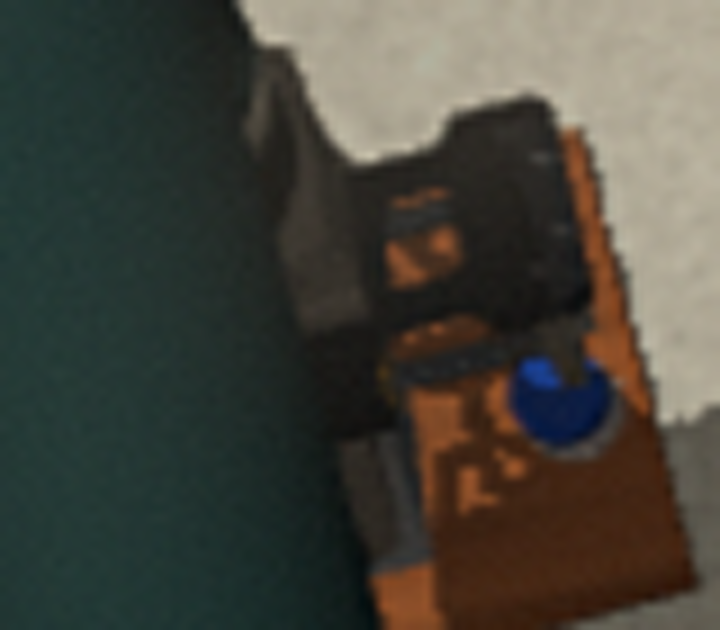

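>>> {"method": "arm_command", "body": {
  "moves": "-0.13 0.057 0 0 0 0 1;-0.13 0.057 0 0 0 0 1;-0.13 0.057 0 0 0 0 1;-0.13 0.057 0 0 0 0 1;-0.14 0.059 0 0 0 0 1;0 0 0 0 0 0 1;0 0 0 0 0 0 1;0 0 0 0 0 0 1"
}}

```text
time_s: 11.42
ee_pos: [0.5411, 0.1935, 0.2534]
tool_rot: [-0.453, 0.543, 0.634, 0.313]
contact_force: [0.4, -0.5, -1.8]
gripper_width: 0.015
```

```bash
python3 chk.py 37 26 44 10
python3 - <<'E'
from way import *
plan(*tcpm(100,32,44))
crop("pics/side10.png","pics/side10d.png",240,170,290,215,12)
E
```

```text
t 11.4167 pos [0.5411 0.1935 0.2534] w 0.015000028969095353 F [ 0.376  -0.549  -1.8086]
tool-frame shift units [-0.0112  0.0007  0.0002] turn units [-0.0012  0.0272  0.0243]
[ 0.1622 -0.4895  0.0114] [-0.4336  0.5566  0.0945  1.4449 -0.0929  1.5583  1.4852]
t 11.4667 pos [0.5411 0.1935 0.2533] w 0.014747986977363146 F [-0.3156  0.1019 -1.7243]
tool-frame shift units [ 0.7874  2.4015 -0.0076] turn units [-0.0008  0.0275  0.0219]
```

View pics/side10d.png

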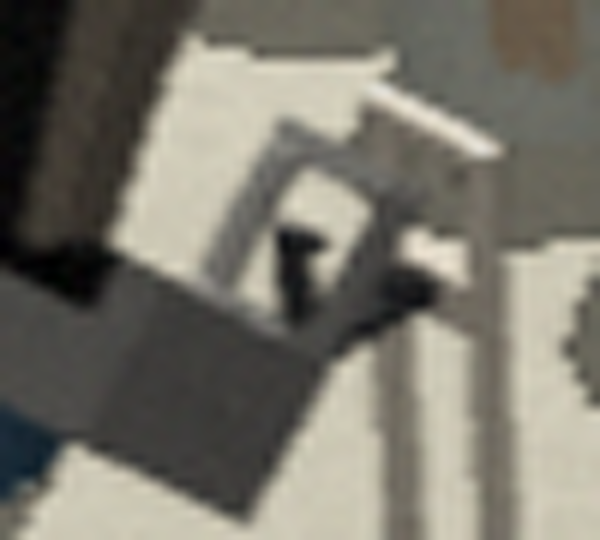

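>>> {"method": "arm_command", "body": {
  "moves": "0.06 0.2 0 0 0 0 1;0.08 0.26 0 0 0 0 1;0.1 0.3 0 0 0 0 1;0.11 0.34 0 0 0 0 1;0.12 0.36 0 0 0 0 1;0.12 0.36 0 0 0 0 1;0.12 0.36 0 0 0 0 1;0.08 0.22 0 0 0 0 1"
}}

```text
time_s: 12.13
ee_pos: [0.4788, 0.1786, 0.2602]
tool_rot: [-0.453, 0.543, 0.634, 0.313]
contact_force: [-0.7, 0.1, -1.3]
gripper_width: 0.0151
```

```bash
python3 chk.py 100 32 44 11
```

```text
t 12.1333 pos [0.4788 0.1786 0.2602] w 0.015101603252240109 F [-0.7001  0.0944 -1.3033]
tool-frame shift units [-0.0002 -0.0539 -0.0096] turn units [0.0035 0.029  0.0271]
[ 0.1633 -0.5525 -0.0166] [-0.4467  0.4397  0.0847  1.6131 -0.0872  1.5051  1.4692]
```

View pics/side11c.png

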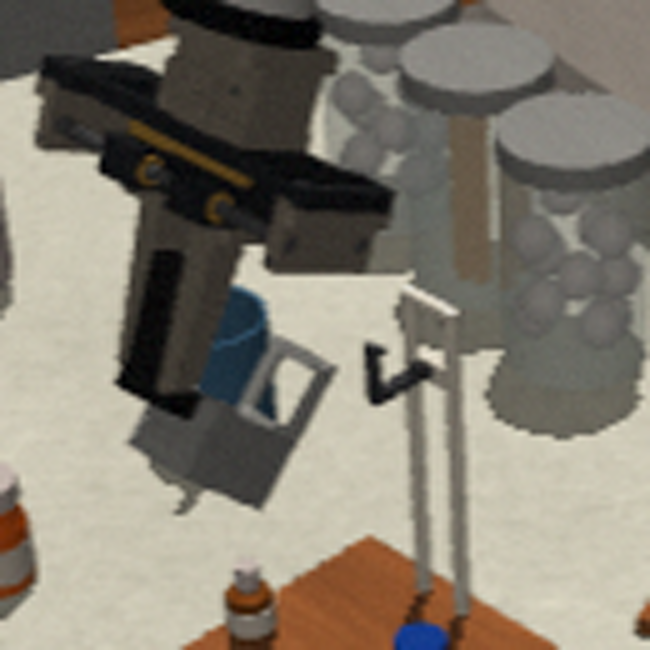

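The cup is off the hook: in the crop the hook, at (375–430, 345–400), is clear and the cup is held at (240,430). Next I turn it upright while moving sideways to the scale.

>>> {"method": "arm_command", "body": {
  "moves": "0 0 -0.2 0 0 -0.3 1;0 0 -0.4 0 0 -0.6 1;0 0 -0.6 0 0 -0.7 1;0 0 -0.7 0 0 -0.7 1;0 0 -0.7 0 0 -0.7 1;0 0 -0.7 0 0 -0.7 1;0 0 -0.7 0 0 -0.7 1;0 0 -0.7 0 0 -0.7 1"
}}

```text
time_s: 12.85
ee_pos: [0.5081, 0.0633, 0.2601]
tool_rot: [-0.543, 0.454, 0.568, 0.421]
contact_force: [-0.2, 0.7, -1.4]
gripper_width: 0.0149
```

>>> {"method": "arm_command", "body": {
  "moves": "0 0 -0.7 0 0 -0.7 1;0 0 -0.7 0 0 -0.7 1;0 0 -0.7 0 0 -0.7 1;0 0 -0.7 0 0 -0.7 1;0 0 -0.7 0 0 -0.7 1;0 0 -0.7 0 0 -0.7 1;0 0 -0.5 0 0 -0.7 1;0 0 -0.3 0 0 -0.7 1"
}}

```text
time_s: 13.52
ee_pos: [0.537, -0.0594, 0.2601]
tool_rot: [0.62, -0.341, -0.474, -0.524]
contact_force: [-0.1, -0.6, -1.8]
gripper_width: 0.0154
```

```bash
cat >> way.py <<'E'
PAN=np.array([.609,-.2222,.054]);SY=np.radians(10.8)
CUPH=W([.027,0,.104])
def tcp_pan(up,dx=0,dy=0):
    Q=R.from_rotvec([0,0,SY-YAW]).as_matrix()
    p=PAN+[dx,dy,0]
    return p+Q@(TH-CUPH)+np.array([0,0,up]),Q@RH
E
python3 - <<'E'
from way import *
p,Rm=tcp_pan(.08);print(p);plan(p,Rm);print(manip.sense()["joints"])
E
```

```text
[ 0.5498 -0.2332  0.1727]
t 13.5167 pos [ 0.537  -0.0594  0.2601] w 0.01535212667431176 F [-0.0788 -0.578  -1.8318]
tool-frame shift units [ 2.9518  2.1967 -6.8763] turn units [ 0.6537  0.209  -0.2302]
[-0.0948  0.0729  0.2216  2.0733 -0.2031  0.6933  2.0652]
```

>>> {"method": "arm_command", "body": {
  "moves": "0.1 0.1 -0.3 0 0 0 1;0.25 0.2 -0.6 0 0 0 1;0.3 0.22 -0.7 0 0 0 1;0.35 0.25 -0.8 0 0 0 1;0.35 0.25 -0.8 0 0 0 1;0.35 0.25 -0.8 0 0 0 1;0.35 0.25 -0.8 0 0 0 1;0.35 0.25 -0.8 0 0 0 1"
}}

```text
time_s: 14.18
ee_pos: [0.5477, -0.1998, 0.1883]
tool_rot: [0.62, -0.341, -0.476, -0.523]
contact_force: [-0.2, -0.0, -2.1]
gripper_width: 0.015
```

>>> {"method": "arm_command", "body": {
  "moves": "0.3 0.22 -0.7 0 0 0 1;0.2 0.16 -0.5 0 0 0 1;0.05 0.05 -0.08 0 0 0 1;0 0 0 0.33 0.1 -0.11 1;0 0 0 0.32 0.11 -0.12 1;0 0 0 0 0 0 1;0 0 0 0 0 0 1;0 0 0 0 0 0 1"
}}

```text
time_s: 14.85
ee_pos: [0.5502, -0.2297, 0.1727]
tool_rot: [0.614, -0.349, -0.46, -0.538]
contact_force: [-0.5, 0.2, -1.8]
gripper_width: 0.0149
```

Run:
```python
from way import *
p,Rm=tcp_pan(.08);plan(p,Rm)
for n,b in(("side",(270,250,420,390)),("top",(340,210,450,330))):
    im=manip.grab_frame(n);cv2.imwrite(f"pics/{n}12.png",im);crop(im,f"pics/{n}12c.png",*b,5)
```

```text
t 14.85 pos [ 0.5502 -0.2297  0.1727] w 0.014885329100880597 F [-0.5058  0.1571 -1.7739]
tool-frame shift units [-0.0116  0.0376 -0.1336] turn units [ 0.0549  0.0344 -0.0313]
```

View pics/side12c.png

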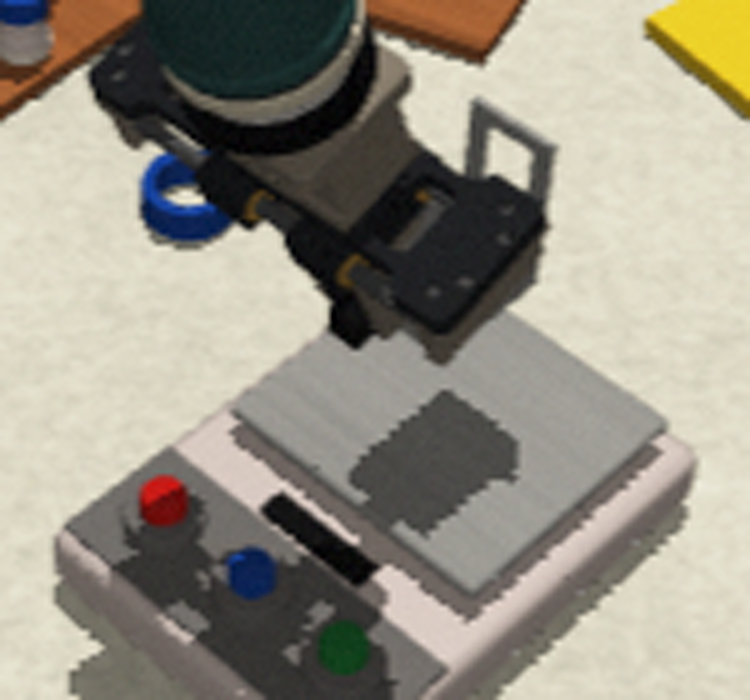

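View pics/top12c.png

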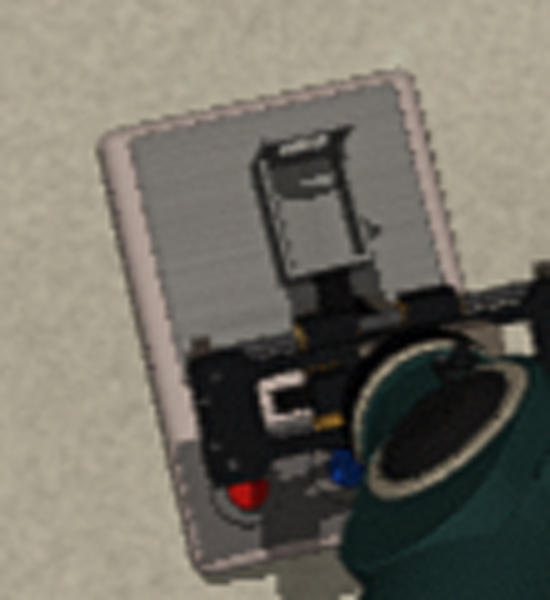

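Run:
```python
from way import *
s=manip.sense()
Q=R.from_quat(s["tool_rot"]).as_matrix()@RH.T
c=s["ee_pos"]-Q@(TH-CUPH);print("cup origin model",c,"axes",Q@ex,Q@ez)
im=cv2.imread("pics/top12.png");x0,y0,x1,y1,f=340,210,450,330,5
o=cv2.resize(im[y0:y1,x0:x1],None,fx=f,fy=f,interpolation=cv2.INTER_CUBIC)
for l in([-.0325,.022,.04],[-.0325,-.022,.04],[.0325,.022,.04],[.0325,-.022,.04],[.0325,.022,.084],[.0325,-.022,.084]):
    u=(proj("top",c+Q@(ex*l[0]+ey*l[1]+ez*l[2]))-[x0,y0]+.5)*f;cv2.circle(o,tuple(int(t) for t in u),3,(0,255,255),-1)
for l in((.07,.075),(.07,-.075),(-.07,.075),(-.07,-.075),(0,0)):
    a=np.array([np.cos(SY),np.sin(SY),0]);b=np.array([-a[1],a[0],0])
    u=(proj("top",PAN+a*l[0]+b*l[1])-[x0,y0]+.5)*f;cv2.circle(o,tuple(int(t) for t in u),3,(0,0,255),-1)
cv2.imwrite("pics/top12o.png",o)
im=cv2.imread("pics/side12.png");x0,y0,x1,y1,f=270,250,420,390,5
o=cv2.resize(im[y0:y1,x0:x1],None,fx=f,fy=f,interpolation=cv2.INTER_CUBIC)
for l in([-.0745,.0,.04],[.0325,.022,.084],[.0325,-.022,.084]):
    u=(proj("side",c+Q@(ex*l[0]+ey*l[1]+ez*l[2]))-[x0,y0]+.5)*f;cv2.circle(o,tuple(int(t) for t in u),3,(0,255,255),-1)
for l in((.07,.075),(.07,-.075),(-.07,.075),(-.07,-.075),(0,0)):
    u=(proj("side",PAN+a*l[0]+b*l[1])-[x0,y0]+.5)*f;cv2.circle(o,tuple(int(t) for t in u),3,(0,0,255),-1)
cv2.imwrite("pics/side12o.png",o)
```

```text
cup origin model [ 0.6092 -0.2189  0.1338] axes [ 0.9816  0.1912 -0.0024] [ 0.0025 -0.0004  1.    ]
```

View pics/top12o.png

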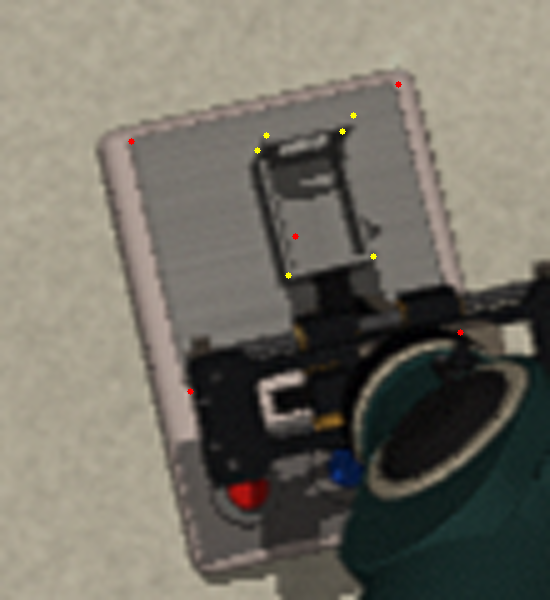

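View pics/side12o.png

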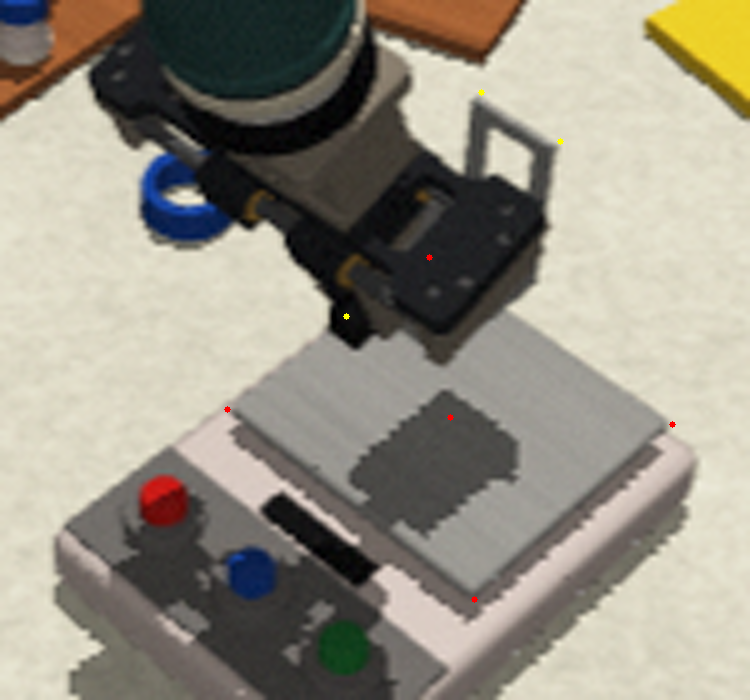

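Run:
```python
from way import *
p,Rm=tcp_pan(.012);plan(p,Rm)
```

```text
t 14.95 pos [ 0.5501 -0.2302  0.1726] w 0.015031151526036032 F [-0.6212 -0.3021 -1.8474]
tool-frame shift units [ 2.5425  0.9556 -0.1192] turn units [ 0.0477  0.0302 -0.0342]
```

>>> {"method": "arm_command", "body": {
  "moves": "0.25 0.1 -0.12 0.05 0.03 -0.03 1;0.45 0.17 0 0 0 0 1;0.5 0.19 0 0 0 0 1;0.5 0.18 0 0 0 0 1;0.45 0.17 0 0 0 0 1;0.26 0.1 0 0 0 0 1;0.13 0.04 0 0 0 0 1;0 0 0 0 0 0 1"
}}

```text
time_s: 15.62
ee_pos: [0.549, -0.2337, 0.103]
tool_rot: [0.613, -0.351, -0.458, -0.539]
contact_force: [-0.0, 0.0, -1.5]
gripper_width: 0.015
```

Run:
```python
from way import *
p,Rm=tcp_pan(.0);plan(p,Rm)
im=manip.grab_frame("side");cv2.imwrite(f"pics/side13.png",im);crop(im,f"pics/side13c.png",290,250,410,370,6)
```

```text
t 15.6167 pos [ 0.549  -0.2337  0.103 ] w 0.014960487721523908 F [-0.0155  0.0116 -1.4578]
tool-frame shift units [0.3989 0.1064 0.0108] turn units [-0.0285  0.0137 -0.0392]
```

View pics/side13c.png

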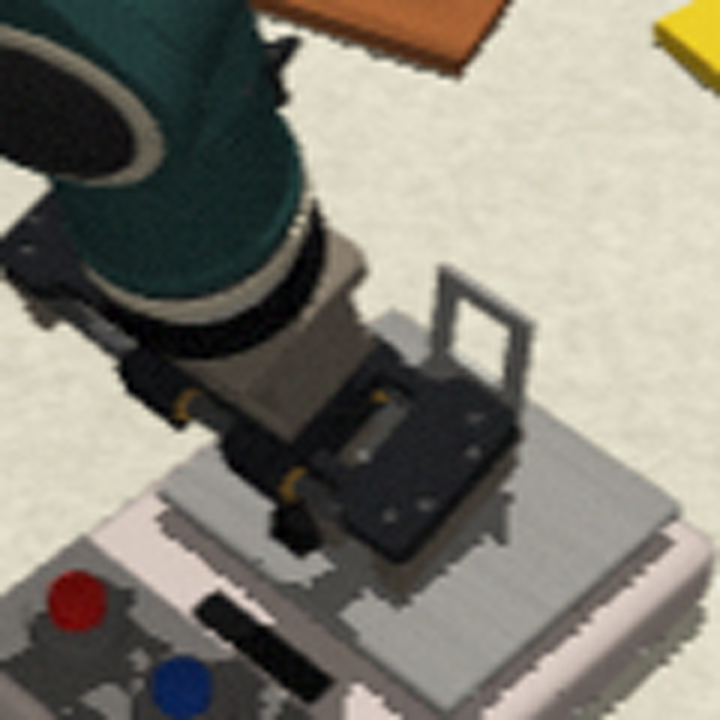

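>>> {"method": "arm_command", "body": {
  "moves": "0.07 0.026 0 0 0 0 1;0.07 0.026 0 0 0 0 1;0.06 0.022 0 0 0 0 1;0.04 0.014 0 0 0 0 1;0.02 0.007 0 0 0 0 1;0.02 0.007 0 0 0 0 1;0 0 0 0 0 0 1;0 0 0 0 0 0 1"
}}

```text
time_s: 16.33
ee_pos: [0.5498, -0.2338, 0.097]
tool_rot: [0.614, -0.351, -0.458, -0.539]
contact_force: [0.3, 0.2, -2.0]
gripper_width: 0.0152
```

>>> {"method": "arm_command", "body": {
  "moves": "0.02 0.007 0 0 0 0 1;0.02 0.007 0 0 0 0 1;0.02 0.007 0 0 0 0 1;0 0 0 0 0 0 1;0.01 0.004 0 0 0 0 1;0.01 0.004 0 0 0 0 1;0 0 0 0 0 0 1;0 0 0 0 0 0 1"
}}

```text
time_s: 17.0
ee_pos: [0.5497, -0.2338, 0.0948]
tool_rot: [0.614, -0.351, -0.458, -0.539]
contact_force: [-0.3, -0.1, -1.7]
gripper_width: 0.0149
```

Run:
```python
from way import *
p,Rm=tcp_pan(.0);plan(p,Rm);print(manip.sense()["torque"])
```

```text
t 17.0 pos [ 0.5497 -0.2338  0.0948] w 0.01488114149752795 F [-0.3225 -0.121  -1.7251]
tool-frame shift units [0.0812 0.02   0.0213] turn units [-0.0185 -0.0007 -0.0136]
[-0.0961  0.5616  0.0064]
```

Not in contact yet (z 0.0948, expected 0.0927). I creep further.

>>> {"method": "arm_command", "body": {
  "moves": "0.019 0.007 0 0 0 0 1;0 0 0 0 0 0 1;0.019 0.007 0 0 0 0 1;0 0 0 0 0 0 1;0.015 0.005 0 0 0 0 1;0 0 0 0 0 0 1;0 0 0 0 0 0 1;0 0 0 0 0 0 1"
}}

```text
time_s: 17.67
ee_pos: [0.5498, -0.2338, 0.0934]
tool_rot: [0.614, -0.351, -0.458, -0.539]
contact_force: [-0.3, -0.2, -0.3]
gripper_width: 0.0149
```

Run:
```python
from way import *
p,Rm=tcp_pan(.0);plan(p,Rm);print(manip.sense()["torque"])
```

```text
t 17.6667 pos [ 0.5498 -0.2338  0.0934] w 0.014861574548757708 F [-0.3045 -0.2297 -0.274 ]
tool-frame shift units [0.0299 0.0027 0.0229] turn units [-0.019  -0.0021 -0.0122]
[-0.0846  0.4804 -0.0032]
```

>>> {"method": "arm_command", "body": {
  "moves": "0.012 0.004 0 0 0 0 1;0 0 0 0 0 0 1;0.012 0.004 0 0 0 0 1;0 0 0 0 0 0 1;0 0 0 0 0 0 1;0 0 0 0 0 0 1;0 0 0 0 0 0 1;0 0 0 0 0 0 1"
}}

```text
time_s: 18.33
ee_pos: [0.5497, -0.2338, 0.0931]
tool_rot: [0.614, -0.351, -0.458, -0.539]
contact_force: [-3.9, 0.3, 5.0]
gripper_width: 0.0151
```

Run:
```python
from way import *
p,Rm=tcp_pan(.0);plan(p,Rm);print(manip.sense()["torque"])
for n,b in(("side",(290,250,410,370)),("top",(340,210,450,330))):
    im=manip.grab_frame(n);cv2.imwrite(f"pics/{n}14.png",im);crop(im,f"pics/{n}14c.png",*b,5)
print(manip.sense()["contact_force"])
```

```text
t 18.3333 pos [ 0.5497 -0.2338  0.0931] w 0.015104371464650034 F [-3.9444  0.3065  4.9939]
tool-frame shift units [ 0.0183 -0.0049  0.0234] turn units [-0.0193 -0.0004 -0.0095]
[0.1425 0.7646 0.1183]
[-3.152   1.0424  5.5945]
```

View pics/top14c.png

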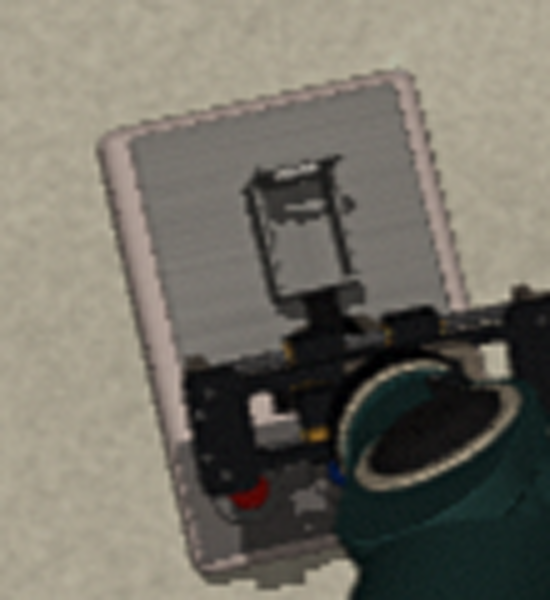

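View pics/side14c.png

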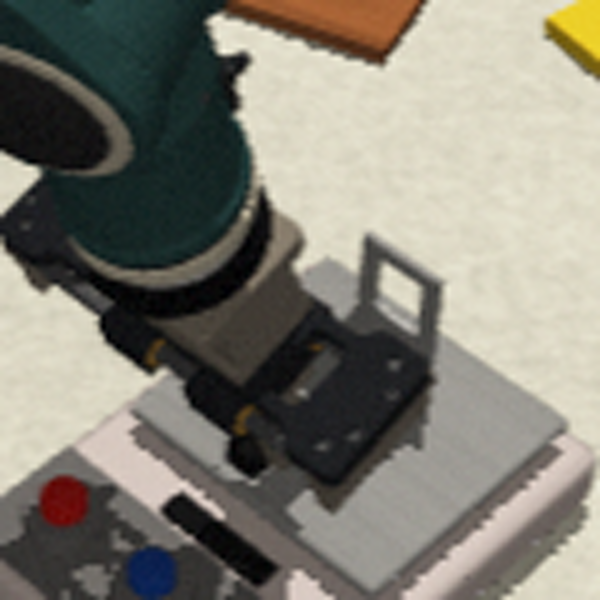

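>>> {"method": "arm_command", "body": {
  "moves": "-0.008 -0.003 0 0 0 0 1;0 0 0 0 0 0 1;0 0 0 0 0 0 0.9;0 0 0 0 0 0 0.8;0 0 0 0 0 0 0.7;0 0 0 0 0 0 0.6;0 0 0 0 0 0 0.5;0 0 0 0 0 0 0.4",
  "force": 10
}}

```text
time_s: 19.1
ee_pos: [0.5498, -0.2337, 0.0928]
tool_rot: [0.614, -0.351, -0.458, -0.539]
contact_force: [0.9, 0.3, -0.2]
gripper_width: 0.0427
```

>>> {"method": "arm_command", "body": {
  "moves": "0 0 0 0 0 0 0.4;0 0 0 0 0 0 0.4;0 0 0 0 0 0 0.4;0 0 0 0 0 0 0.4;0 0 0 0 0 0 0.4;0 0 0 0 0 0 0.4;0 0 0 0 0 0 0.4;0 0 0 0 0 0 0.4"
}}

```text
time_s: 19.77
ee_pos: [0.5497, -0.2337, 0.0929]
tool_rot: [0.614, -0.351, -0.458, -0.539]
contact_force: [-0.2, -0.1, -0.2]
gripper_width: 0.0551
```

Run:
```python
from way import *
s=manip.sense();print(s["contact_force"],s["gripper_width"],s["ee_pos"])
for n,b in(("side",(290,250,410,370)),("top",(340,210,450,330))):
    im=manip.grab_frame(n);cv2.imwrite(f"pics/{n}15.png",im);crop(im,f"pics/{n}15c.png",*b,5)
```

```text
[-0.1769 -0.0544 -0.2305] 0.05507643201454982 [ 0.5497 -0.2337  0.0929]
```

View pics/side15c.png

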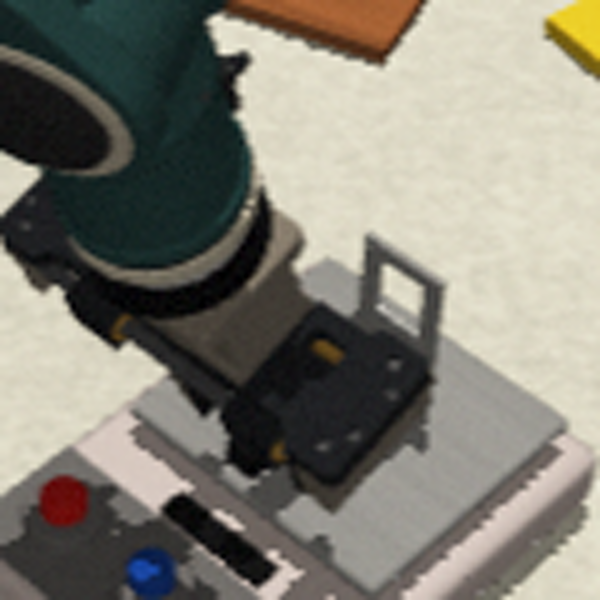

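View pics/top15c.png

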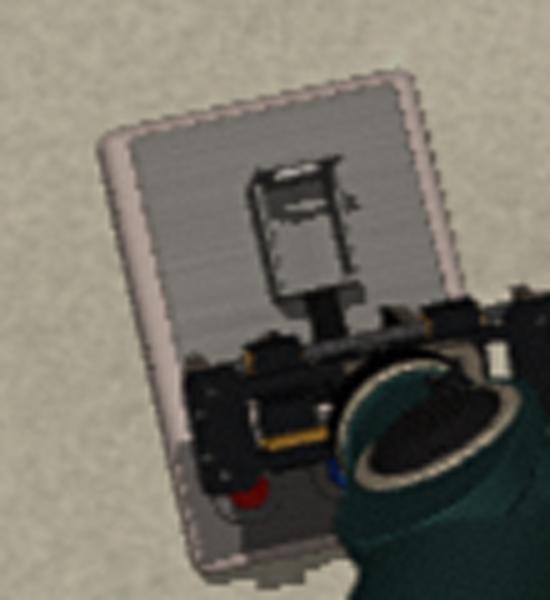

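>>> {"method": "arm_command", "body": {
  "moves": "-0.2 0 0 0 0 0 0.4;-0.4 0 0 0 0 0 0.4;-0.6 0 0 0 0 0 0.4;-0.8 0 0 0 0 0 0.4;-0.8 0 0 0 0 0 0.4;-0.8 0 0 0 0 0 0.4;-0.5 0 0 0 0 0 0.6;-0.2 0 0 0 0 0 0.8"
}}

```text
time_s: 20.53
ee_pos: [0.5139, -0.2414, 0.1968]
tool_rot: [0.615, -0.35, -0.456, -0.54]
contact_force: [-0.4, -0.6, 0.2]
gripper_width: 0.044
```

Run:
```python
from way import *
def key(n,u,v): return onz(n,u,v,.059)
G=(key("side",338.34,378.96)+key("top",429.11,298.63))/2
B=(key("side",319.87,362.91)+key("top",409.2,302.93))/2
Rr=(key("side",302.18,348.88)+key("top",389.2,307.13))/2
a=np.array([np.cos(SY),np.sin(SY),0]);b=np.array([-a[1],a[0],0])
print(G,B,Rr,PAN-a*.13, PAN-a*.13-b*.055)
# tool down, jaws along scale y
p=G.copy();p[2]=.059+.025+.03
plan(p,Rdown(b))
```

```text
[ 0.4921 -0.2993  0.059 ] [ 0.4827 -0.2445  0.059 ] [ 0.4724 -0.1908  0.059 ] [ 0.4813 -0.2466  0.054 ] [ 0.4916 -0.3006  0.054 ]
t 20.5333 pos [ 0.5139 -0.2414  0.1968] w 0.04398424201352468 F [-0.446  -0.5551  0.1616]
tool-frame shift units [ 2.6701  2.3445 -2.1099] turn units [-0.0601 -0.0357  5.0306]
```

>>> {"method": "arm_command", "body": {
  "moves": "0.2 0.4 -0.4 0 0 0 1;0.4 0.7 -0.6 0 0 0 1;0.5 0.7 -0.6 0 0 0.5 1;0.4 0.4 -0.4 0 0 1 1;0.3 0 -0.1 0 0 1 1;0 0 0 0 0 1 1;0 0 0 0 0 1 1;0 0 0 0 0 0.53 1"
}}

```text
time_s: 21.2
ee_pos: [0.4876, -0.2983, 0.1324]
tool_rot: [-0.543, 0.453, 0.546, 0.449]
contact_force: [0.7, -0.9, -1.0]
gripper_width: 0.0002
```

>>> {"method": "arm_command", "body": {
  "moves": "0 0 0 0 0 0 1;0 0 0 0 0 0 1;0 0 0 0 0 0 1;0 0 0 0 0 0 1;0 0 0 0 0 0 1;0 0 0 0 0 0 1;0 0 0 0 0 0 1;0 0 0 0 0 0 1"
}}

```text
time_s: 21.87
ee_pos: [0.4862, -0.2992, 0.1331]
tool_rot: [-0.543, 0.453, 0.545, 0.451]
contact_force: [0.2, 0.5, 0.5]
gripper_width: 0.0005
```

```bash
cat > key.py <<'E'
from way import *
import sys
G=np.array([.4921,-.2995,.059]);B=np.array([.4825,-.2452,.059])
b=np.array([-np.sin(SY),np.cos(SY),0])
def kp(k,up):
    p=(G if k=="g" else B).copy();p[2]=.059+.025+up;return p,Rdown(b)
if __name__=="__main__":
    plan(*kp(sys.argv[1],float(sys.argv[2])))
    if len(sys.argv)>3:
        for n,bb in(("side",(280,290,400,410)),("top",(350,220,460,330))):
            im=manip.grab_frame(n);cv2.imwrite(f"pics/{n}{sys.argv[3]}.png",im);crop(im,f"pics/{n}{sys.argv[3]}c.png",*bb,5)
E
python3 key.py g .01 16
```

```text
t 21.8667 pos [ 0.4862 -0.2992  0.1331] w 0.0004973945721740199 F [0.2277 0.4958 0.497 ]
tool-frame shift units [ 1.5624 -0.2327 -0.0554] turn units [-0.0617  0.0061 -0.039 ]
```

View pics/side16c.png

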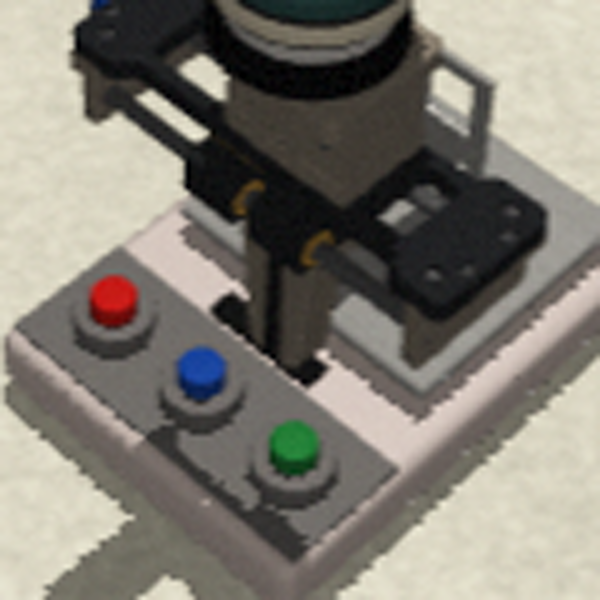

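View pics/top16c.png

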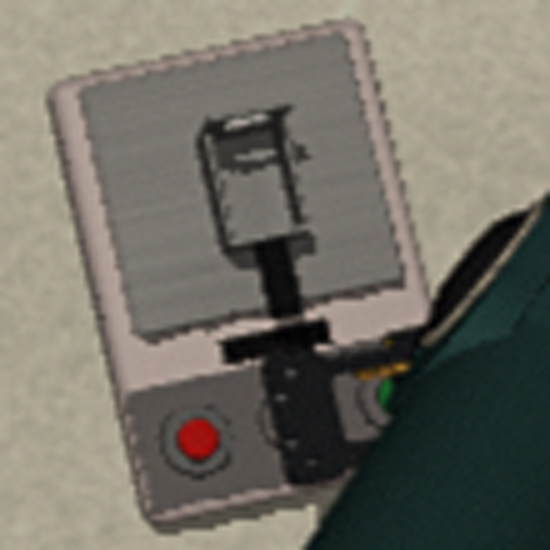

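>>> {"method": "arm_command", "body": {
  "moves": "0.2 -0.1 -0.03 -0.06 0 -0.04 1;0.3 -0.1 -0.025 0 0 0 1;0.4 -0.033 0 0 0 0 1;0.35 0 0 0 0 0 1;0.2 0 0 0 0 0 1;0.1 0 0 0 0 0 1;0 0 0 0 0 0 1;0 0 0 0 0 0 1"
}}

```text
time_s: 22.63
ee_pos: [0.4923, -0.2994, 0.094]
tool_rot: [-0.545, 0.451, 0.545, 0.451]
contact_force: [0.4, -0.2, 0.6]
gripper_width: 0.0009
```

```bash
python3 key.py g .0 17
```

```text
t 22.6333 pos [ 0.4923 -0.2994  0.094 ] w 0.000873064257356898 F [ 0.373  -0.1822  0.6414]
tool-frame shift units [ 0.399   0.0073 -0.0037] turn units [ 0.0036  0.0069 -0.0094]
```

View pics/side17c.png

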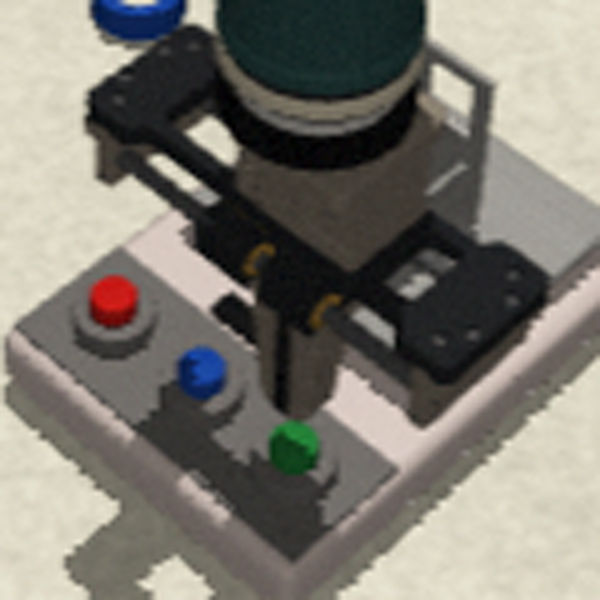

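Run:
```python
from way import *
im=cv2.imread("pics/side17.png");x0,y0,x1,y1,f=310,340,370,400,11
o=cv2.resize(im[y0:y1,x0:x1],None,fx=f,fy=f,interpolation=cv2.INTER_CUBIC)
s=manip.sense();Rm=R.from_quat(s["tool_rot"]).as_matrix()
for l,c in(((.025,0,0),(0,0,255)),((.025,.01,.018),(0,255,255)),((.025,.01,-.018),(0,255,255)),((.025,-.01,.018),(0,255,255)),((.025,-.01,-.018),(0,255,255)),((.035,0,0),(255,0,255))):
    u=(proj("side",s["ee_pos"]+Rm@np.array(l))-[x0,y0]+.5)*f;cv2.circle(o,tuple(int(t) for t in u),4,c,-1)
cv2.imwrite("pics/side17o.png",o)
```

```text
(no output)
```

View pics/side17o.png

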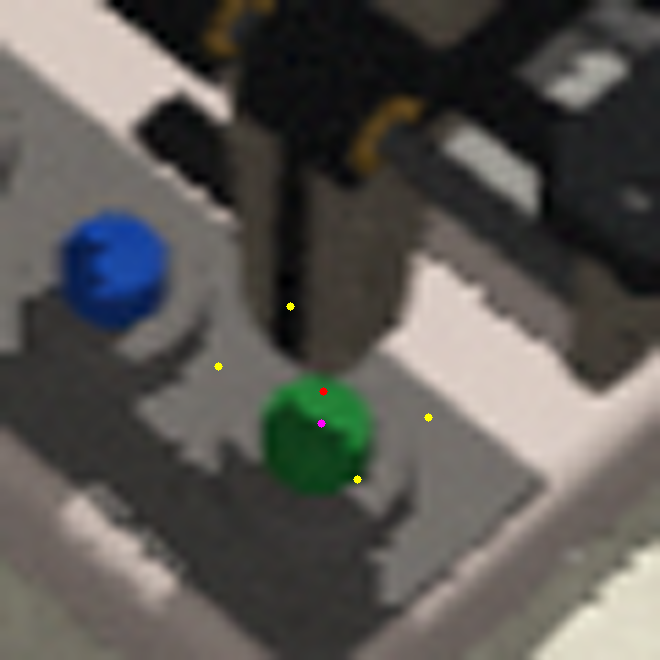

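>>> {"method": "arm_command", "body": {
  "moves": "0.1 0 0 0 0 0 1;0.1 0 0 0 0 0 1;0.1 0 0 0 0 0 1;0.06 0 0 0 0 0 1;0 0 0 0 0 0 1;0 0 0 0 0 0 1;0 0 0 0 0 0 1;0 0 0 0 0 0 1"
}}

```text
time_s: 23.4
ee_pos: [0.4924, -0.2993, 0.0852]
tool_rot: [-0.545, 0.451, 0.545, 0.451]
contact_force: [-0.3, -0.2, -0.4]
gripper_width: 0.0003
```

```bash
python3 key.py g -.006 18;  python3 - <<'E'
from h import *
crop("pics/side18.png","pics/side18d.png",310,340,370,400,11)
E
```

```text
t 23.4 pos [ 0.4924 -0.2993  0.0852] w 0.0002727107721109698 F [-0.3313 -0.1886 -0.4311]
tool-frame shift units [ 0.2893  0.0132 -0.0045] turn units [ 0.0057  0.0046 -0.0033]
```

View pics/side18d.png

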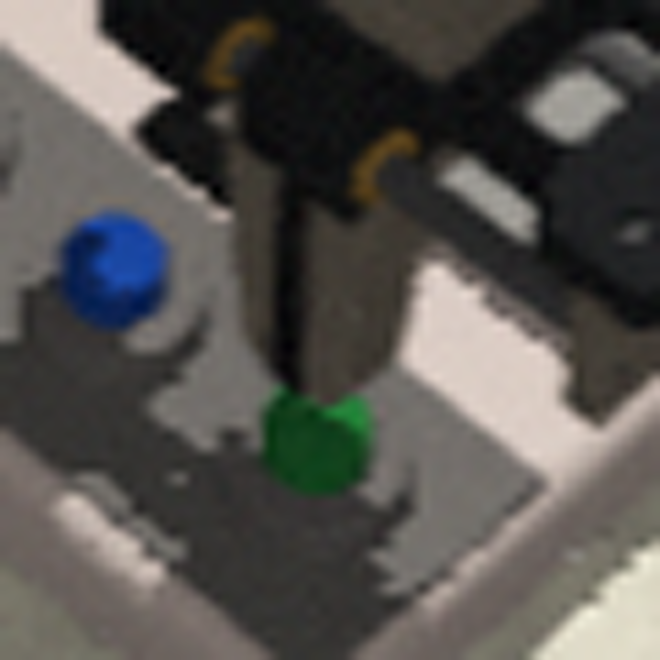

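>>> {"method": "arm_command", "body": {
  "moves": "0.03 0 0 0 0 0 1;0.03 0 0 0 0 0 1;0.02 0 0 0 0 0 1;0.02 0 0 0 0 0 1;0 0 0 0 0 0 1;0 0 0 0 0 0 1;0 0 0 0 0 0 1;0 0 0 0 0 0 1"
}}

```text
time_s: 24.17
ee_pos: [0.4924, -0.2993, 0.0827]
tool_rot: [-0.545, 0.451, 0.545, 0.451]
contact_force: [-0.1, -0.6, 0.1]
gripper_width: 0.0001
```

```bash
python3 key.py g -.006 19;  python3 - <<'E'
from way import *
im=cv2.imread("pics/side19.png");x0,y0,x1,y1,f=310,340,370,400,11
o=cv2.resize(im[y0:y1,x0:x1],None,fx=f,fy=f,interpolation=cv2.INTER_CUBIC)
s=manip.sense();Rm=R.from_quat(s["tool_rot"]).as_matrix()
for l,c in(((.025,0,0),(0,0,255)),((.025,.01,0),(0,255,255)),((.0,.01,0),(0,255,255)),((-.025,.01,0),(255,255,255))):
    u=(proj("side",s["ee_pos"]+Rm@np.array(l))-[x0,y0]+.5)*f;cv2.circle(o,tuple(int(t) for t in u),4,c,-1)
cv2.imwrite("pics/side19o.png",o)
E
```

```text
t 24.1667 pos [ 0.4924 -0.2993  0.0827] w 0.00014053690899303522 F [-0.1401 -0.6281  0.1353]
tool-frame shift units [ 0.186   0.0129 -0.0069] turn units [ 0.0059  0.006  -0.0044]
```

View pics/side19o.png

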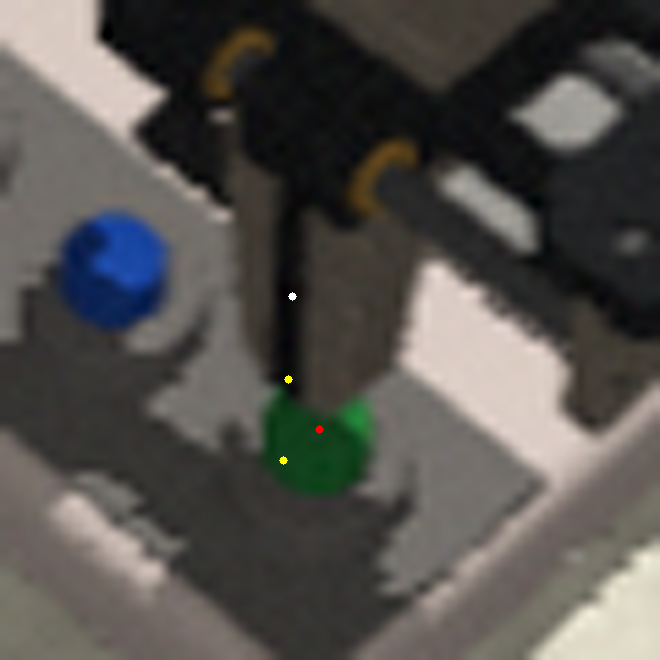

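>>> {"method": "arm_command", "body": {
  "moves": "0.04 0 0 0 0 0 1;0.04 0 0 0 0 0 1;0.04 0 0 0 0 0 1;0.03 0 0 0 0 0 1;0 0 0 0 0 0 1;0 0 0 0 0 0 1;0 0 0 0 0 0 1;0 0 0 0 0 0 1"
}}

```text
time_s: 24.93
ee_pos: [0.4924, -0.2993, 0.0789]
tool_rot: [-0.545, 0.451, 0.545, 0.451]
contact_force: [0.1, -0.7, -0.3]
gripper_width: 0.0005
```

```bash
python3 key.py g -.006 20;  python3 - <<'E'
from h import *
crop("pics/side20.png","pics/side20d.png",310,340,370,400,11)
E
```

```text
t 24.9333 pos [ 0.4924 -0.2993  0.0789] w 0.0005129170303469214 F [ 0.0804 -0.6546 -0.2568]
tool-frame shift units [ 0.0373  0.0142 -0.0069] turn units [ 0.0066  0.0056 -0.0038]
```

View pics/side20d.png

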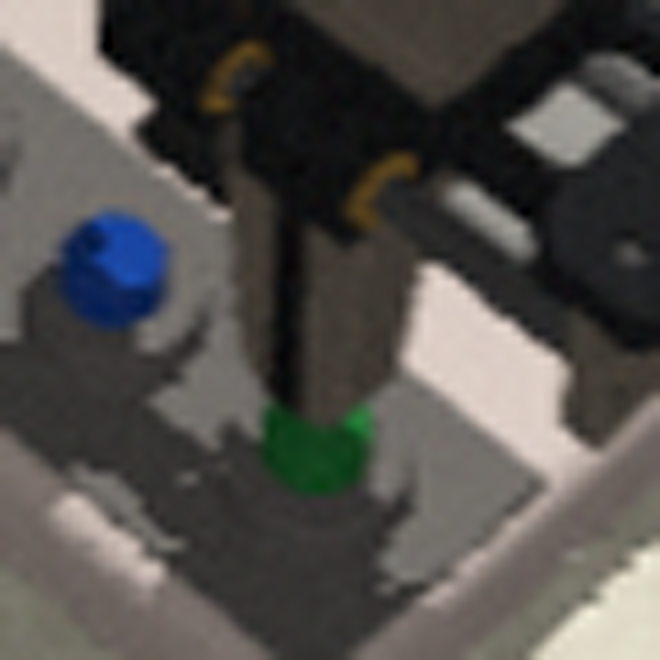

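>>> {"method": "arm_command", "body": {
  "moves": "0.04 0 0 0 0 0 1;0.04 0 0 0 0 0 1;0.04 0 0 0 0 0 1;0.04 0 0 0 0 0 1;0.04 0 0 0 0 0 1;0 0 0 0 0 0 1;0 0 0 0 0 0 1;0 0 0 0 0 0 1"
}}

```text
time_s: 25.7
ee_pos: [0.4924, -0.2993, 0.0739]
tool_rot: [-0.545, 0.451, 0.545, 0.451]
contact_force: [0.4, 0.2, -0.0]
gripper_width: 0.0008
```

```bash
python3 key.py g -.012
```

```text
t 25.7 pos [ 0.4924 -0.2993  0.0739] w 0.000782603000000566 F [ 0.3577  0.2064 -0.0225]
tool-frame shift units [ 0.0758  0.0116 -0.0056] turn units [ 0.0053  0.0054 -0.0053]
```

>>> {"method": "arm_command", "body": {
  "moves": "0.04 0 0 0 0 0 1;0.04 0 0 0 0 0 1;0.04 0 0 0 0 0 1;0.04 0 0 0 0 0 1;0.04 0 0 0 0 0 1;0 0 0 0 0 0 1;0 0 0 0 0 0 1;0 0 0 0 0 0 1"
}}

```text
time_s: 26.37
ee_pos: [0.4924, -0.2993, 0.0689]
tool_rot: [-0.545, 0.451, 0.545, 0.451]
contact_force: [1.2, -0.4, 0.4]
gripper_width: 0.0009
```

```bash
python3 key.py g -.016 21;  python3 - <<'E'
from h import *
crop("pics/side21.png","pics/side21d.png",310,340,370,400,11)
E
```

```text
t 26.3667 pos [ 0.4924 -0.2993  0.0689] w 0.0008851106551534677 F [ 1.1907 -0.3779  0.3608]
tool-frame shift units [ 0.0361  0.012  -0.0061] turn units [ 0.0052  0.0057 -0.0048]
```

View pics/side21d.png

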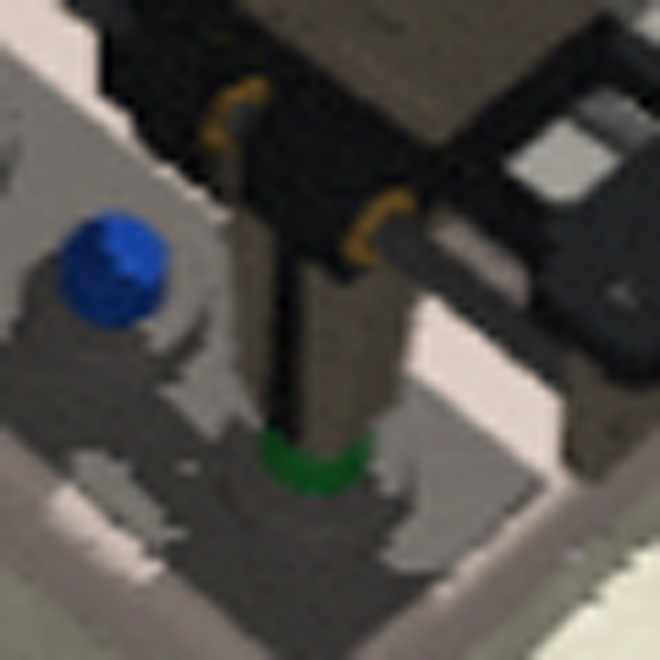

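>>> {"method": "arm_command", "body": {
  "moves": "0.03 0 0 0 0 0 1;0.03 0 0 0 0 0 1;0.03 0 0 0 0 0 1;0.03 0 0 0 0 0 1;0 0 0 0 0 0 1;0 0 0 0 0 0 1;0 0 0 0 0 0 1;0 0 0 0 0 0 1"
}}

```text
time_s: 27.13
ee_pos: [0.4924, -0.2993, 0.066]
tool_rot: [-0.545, 0.451, 0.545, 0.451]
contact_force: [0.3, 0.4, 1.0]
gripper_width: 0.0005
```

```bash
python3 key.py g -.018
```

```text
t 27.1333 pos [ 0.4924 -0.2993  0.066 ] w 0.00046703570959985596 F [0.3031 0.4044 1.0487]
tool-frame shift units [-0.0018  0.0141 -0.0053] turn units [ 0.0062  0.0048 -0.0032]
```

>>> {"method": "arm_command", "body": {
  "moves": "0.05 0 0 0 0 0 1;0.05 0 0 0 0 0 1;0.05 0 0 0 0 0 1;0.05 0 0 0 0 0 1;0 0 0 0 0 0 1;0 0 0 0 0 0 1;0 0 0 0 0 0 1;0 0 0 0 0 0 1"
}}

```text
time_s: 27.8
ee_pos: [0.4924, -0.2993, 0.061]
tool_rot: [-0.545, 0.451, 0.545, 0.451]
contact_force: [-1.2, 0.7, 2.6]
gripper_width: 0.0002
```

```bash
python3 key.py g -.024 22;  python3 - <<'E'
from h import *
crop("pics/side22.png","pics/side22d.png",310,340,370,400,11)
E
```

```text
t 27.8 pos [ 0.4924 -0.2993  0.061 ] w 0.00023046133083389885 F [-1.2277  0.6817  2.6419]
tool-frame shift units [ 0.0401  0.0125 -0.0061] turn units [ 0.0058  0.0057 -0.0035]
```

View pics/side22d.png

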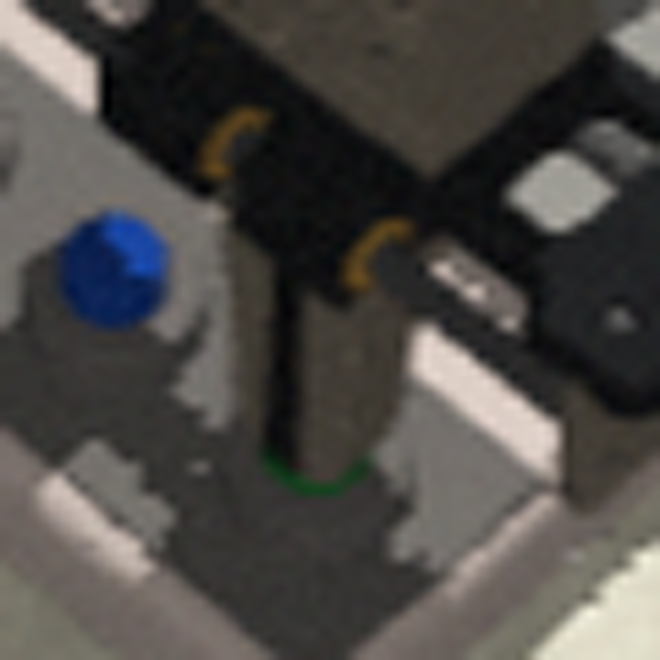

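>>> {"method": "arm_command", "body": {
  "moves": "0.04 0 0 0 0 0 1;0.04 0 0 0 0 0 1;0.04 0 0 0 0 0 1;0.02 0 0 0 0 0 1;0 0 0 0 0 0 1;0 0 0 0 0 0 1;0 0 0 0 0 0 1;0 0 0 0 0 0 1"
}}

```text
time_s: 28.57
ee_pos: [0.4924, -0.2993, 0.0575]
tool_rot: [-0.545, 0.451, 0.545, 0.451]
contact_force: [-0.9, 1.7, 3.7]
gripper_width: 0.0005
```

```bash
python3 key.py g -.028
```

```text
t 28.5667 pos [ 0.4924 -0.2993  0.0575] w 0.0005248404328376536 F [-0.8758  1.6611  3.7298]
tool-frame shift units [ 0.0587  0.0139 -0.0071] turn units [ 0.0068  0.0056 -0.0035]
```

>>> {"method": "arm_command", "body": {
  "moves": "0.04 0 0 0 0 0 1;0.02 0 0 0 0 0 1;0.01 0 0 0 0 0 1;0.01 0 0 0 0 0 1;0.01 0 0 0 0 0 1;0 0 0 0 0 0 1;0 0 0 0 0 0 1;0 0 0 0 0 0 1"
}}

```text
time_s: 29.23
ee_pos: [0.4925, -0.2993, 0.0565]
tool_rot: [-0.545, 0.45, 0.545, 0.451]
contact_force: [-4.3, 2.4, 15.8]
gripper_width: 0.0006
```

```bash
python3 key.py g -.030 23;  python3 - <<'E'
from h import *
crop("pics/side23.png","pics/side23d.png",310,340,370,400,11)
E
```

```text
t 29.2333 pos [ 0.4925 -0.2993  0.0565] w 0.0005786733487311256 F [-4.3158  2.4432 15.8005]
tool-frame shift units [ 0.0995  0.0159 -0.0048] turn units [0.0045 0.0132 0.0049]
```

View pics/side23d.png

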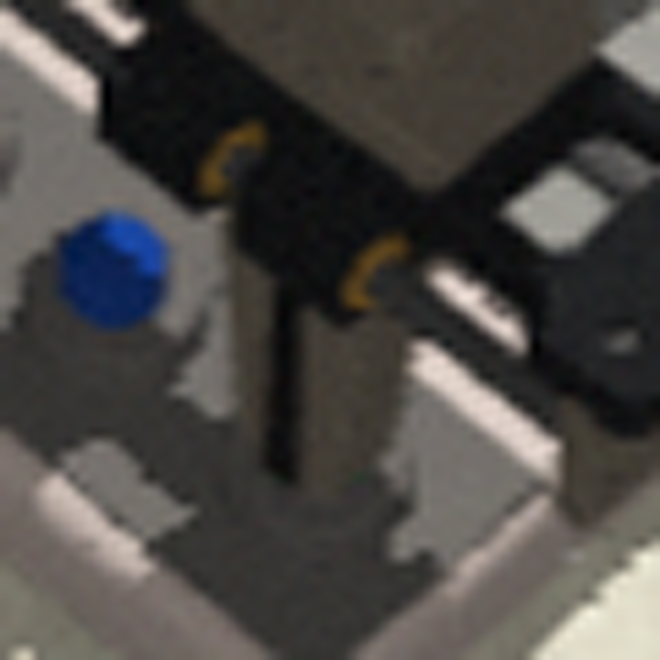

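>>> {"method": "arm_command", "body": {
  "moves": "0.01 0 0 0 0 0 1;0 0 0 0 0 0 1;-0.1 0 0 0 0 0 1;-0.2 0 0 0 0 0 1;-0.3 0 0 0 0 0 1;-0.3 0 0 0 0 0 1;-0.2 0 0 0 0 0 1;0 0 0 0 0 0 1"
}}

```text
time_s: 30.0
ee_pos: [0.493, -0.2997, 0.0836]
tool_rot: [0.545, -0.45, -0.544, -0.451]
contact_force: [0.3, -0.3, 0.3]
gripper_width: 0.0003
```

```bash
python3 key.py b -.005 24
```

```text
t 30.0 pos [ 0.493  -0.2997  0.0836] w 0.000290794904838027 F [ 0.2578 -0.3122  0.2589]
tool-frame shift units [0.1808 0.0037 2.2206] turn units [ 0.0061 -0.012   0.0172]
```

View pics/side24c.png

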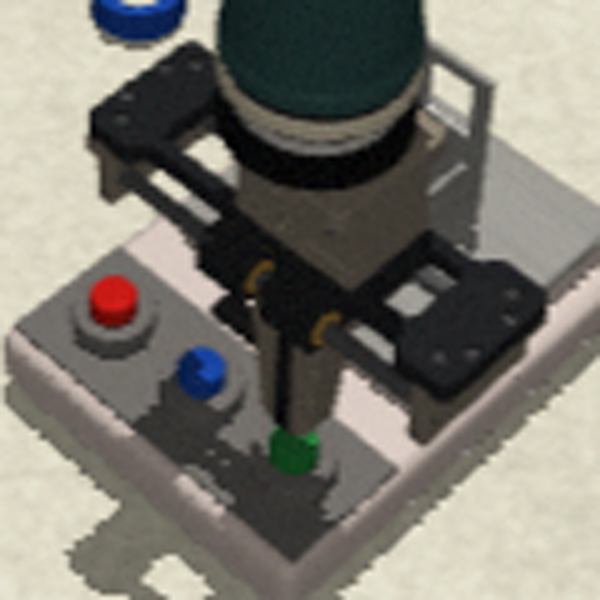

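View pics/top24c.png

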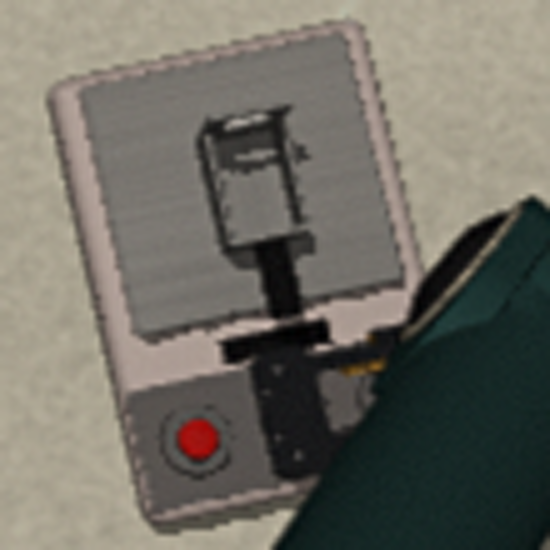

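>>> {"method": "arm_command", "body": {
  "moves": "0 0 0.3 0 0 0 1;0 0 0.5 0 0 0 1;0 0 0.6 0 0 0 1;0 0 0.5 0 0 0 1;0 0 0.3 0 0 0 1;0 0 0.02 0 0 0 1;0 0 0 0 0 0 1;0 0 0 0 0 0 1"
}}

```text
time_s: 30.77
ee_pos: [0.4822, -0.2451, 0.0826]
tool_rot: [0.545, -0.451, -0.545, -0.451]
contact_force: [1.5, 0.1, 0.1]
gripper_width: 0.0006
```

```bash
python3 key.py b -.0185 25
```

```text
t 30.7667 pos [ 0.4822 -0.2451  0.0826] w 0.0005535683117505097 F [1.4881 0.1163 0.0512]
tool-frame shift units [ 0.6858 -0.0105 -0.0072] turn units [ 0.0066 -0.004   0.0016]
```

View pics/side25c.png

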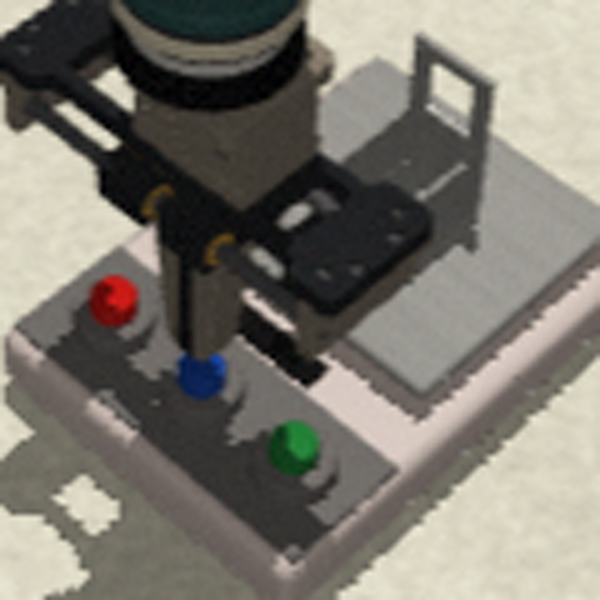

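>>> {"method": "arm_command", "body": {
  "moves": "0.2 -0.01 -0.007 0 0 0 1;0.2 0 0 0 0 0 1;0.2 0 0 0 0 0 1;0.12 0 0 0 0 0 1;0.1 0 0 0 0 0 1;0.08 0 0 0 0 0 1;0.06 0 0 0 0 0 1;0 0 0 0 0 0 1"
}}

```text
time_s: 31.53
ee_pos: [0.4817, -0.2448, 0.0583]
tool_rot: [-0.544, 0.451, 0.545, 0.451]
contact_force: [-2.7, 1.2, 3.8]
gripper_width: 0.0005
```

>>> {"method": "arm_command", "body": {
  "moves": "0.04 0 0 0 0 0 1;0.02 0 0 0 0 0 1;0.02 0 0 0 0 0 1;0.01 0 0 0 0 0 1;0.01 0 0 0 0 0 1;0 0 0 0 0 0 1;0 0 0 0 0 0 1;0 0 0 0 0 0 1"
}}

```text
time_s: 32.2
ee_pos: [0.4819, -0.2449, 0.0565]
tool_rot: [-0.544, 0.451, 0.545, 0.451]
contact_force: [-4.4, 1.1, 9.5]
gripper_width: 0.0007
```

```bash
python3 key.py b -.030 26;  python3 - <<'E'
from h import *
crop("pics/side26.png","pics/side26d.png",290,325,350,385,11)
E
```

```text
t 32.2 pos [ 0.4819 -0.2449  0.0565] w 0.0006942014116493238 F [-4.397   1.1326  9.4885]
tool-frame shift units [ 0.1019 -0.0221 -0.0182] turn units [ 0.0049  0.0149 -0.0085]
```

View pics/side26d.png

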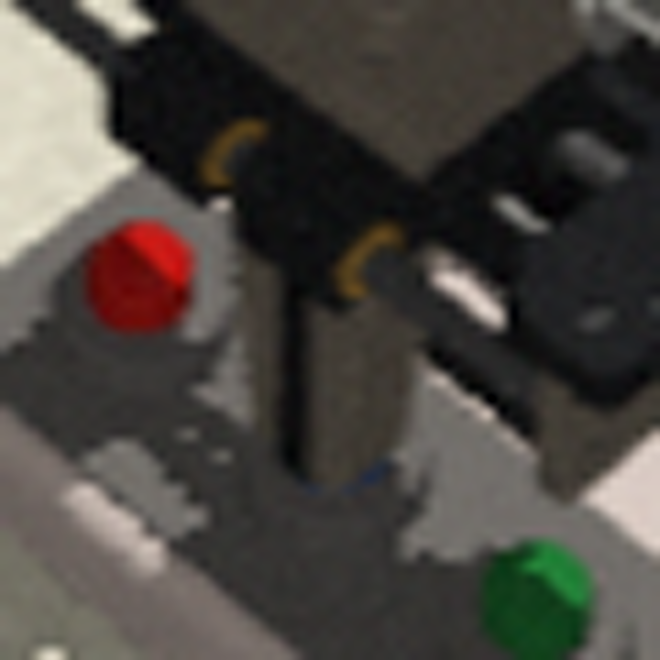

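>>> {"method": "arm_command", "body": {
  "moves": "0.01 0 0 0 0 0 1;0.01 0 0 0 0 0 1;0 0 0 0 0 0 1;0 0 0 0 0 0 1;0 0 0 0 0 0 1;0 0 0 0 0 0 1;0 0 0 0 0 0 1;0 0 0 0 0 0 1"
}}

```text
time_s: 32.97
ee_pos: [0.4819, -0.2449, 0.0565]
tool_rot: [-0.544, 0.45, 0.545, 0.451]
contact_force: [-6.2, 1.2, 13.9]
gripper_width: 0.0003
```

>>> {"method": "arm_command", "body": {
  "moves": "-0.05 0 0 0 0 0 1;-0.1 0 0 0 0 0 1;-0.3 0 0 0 0 0 1;-0.5 0 0 0 0 0 1;-0.7 0 0 0 0 0 1;-0.8 0 0 0 0 0 1;-0.8 0.5 0 0 0 0 1;-0.8 0.8 0 0 0 0 1"
}}

```text
time_s: 33.63
ee_pos: [0.4522, -0.2506, 0.1584]
tool_rot: [0.546, -0.45, -0.545, -0.45]
contact_force: [0.7, -1.2, 0.4]
gripper_width: 0.0005
```

>>> {"method": "arm_command", "body": {
  "moves": "-0.6 0.8 0.6 0 0 0 1;-0.3 0.8 0.8 0 0 0 1;0 0.6 0.8 0 0 0 1;0 0.3 0.8 0 0 0 1;0 0 0.8 0 0 0 1;0 0 0.8 0 0 0 1;0 0 0.5 0 0 0 1;0 0 0 0 0 0 1"
}}

```text
time_s: 34.3
ee_pos: [0.3651, -0.1354, 0.18]
tool_rot: [0.546, -0.449, -0.546, -0.45]
contact_force: [0.0, -0.6, -0.3]
gripper_width: 0.0002
```

Run:
```python
from h import *
s=manip.sense();print(s["contact_force"],s["ee_pos"],s["time_s"])
for n in("side","top"):
    im=manip.grab_frame(n);cv2.imwrite(f"pics/{n}27.png",im)
    crop(im,f"pics/{n}27c.png",*((275,280,415,400) if n=="side" else (350,220,450,330)),5)
```

```text
[ 0.0488 -0.6087 -0.2978] [ 0.3651 -0.1354  0.18  ] 34.3
```

View pics/side27.png

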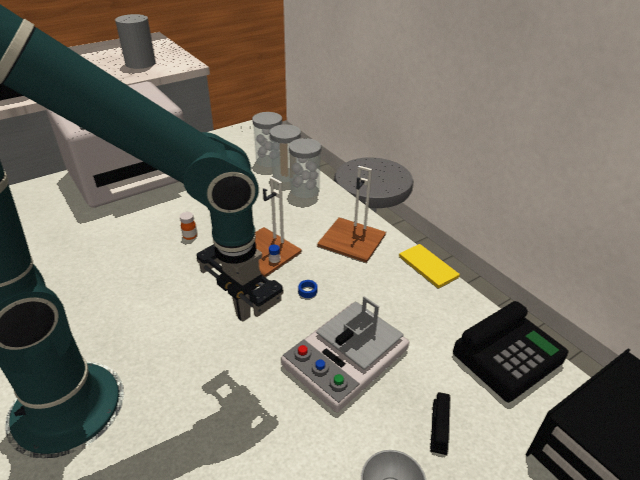

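View pics/side27c.png

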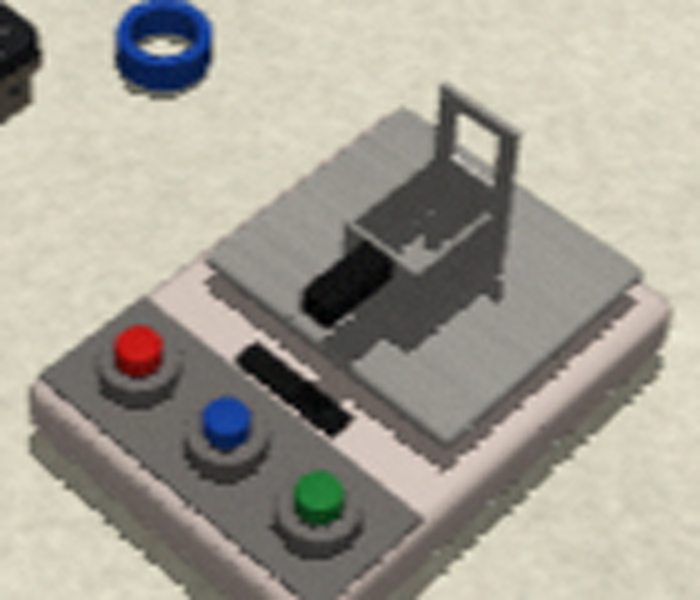

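View pics/top27c.png

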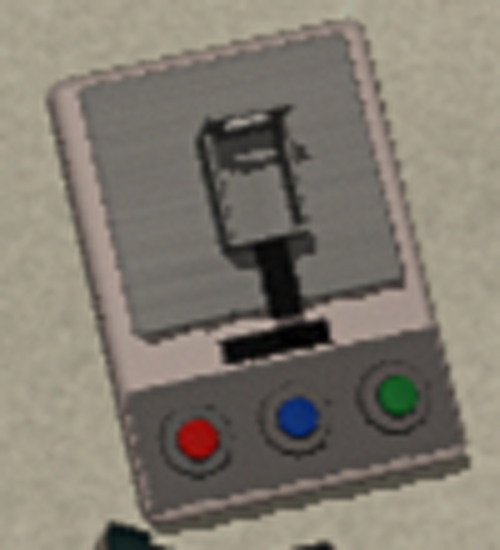

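Run:
```python
from h import *
print(onz("top",400.8,256.3,.094))
a=cv2.imread("pics/top0.png");b=cv2.imread("pics/top27.png")
cv2.imwrite("pics/cmp.png",cv2.resize(np.hstack([a[210:330,130:330],b[210:330,130:330]]),None,fx=2,fy=2,interpolation=cv2.INTER_CUBIC))
```

```text
[ 0.6048 -0.2235  0.094 ]
```

View pics/cmp.png

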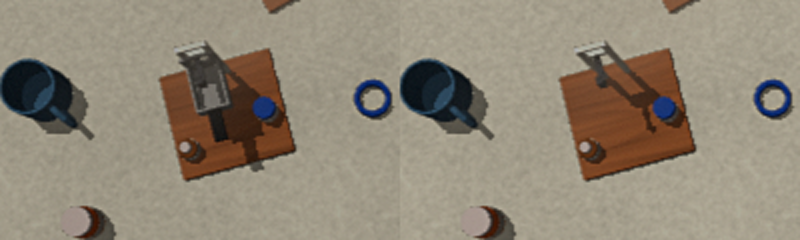

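Run:
```python
from bench import manip
print(manip.job_done())
```

```text
the job is handed in; nothing more can be done
None
```

I took the cup off the hook the way you described (lift 11 mm, out, tilt 44°, out, up, out). It was set upright on the pan and let go, then the green key and the blue key were each pressed once and let up. The job was handed in at about 34.5 s.

**Off the hook:** Each step agreed with the planned position to about 2 mm, and I felt no load beyond the cup's own weight of about 2 N.

**Cup on the pan:** In the last pictures it stands upright. Its centre measures about 4 mm from the pan's centre, roughly (0.605, -0.2235) against (0.609, -0.222). I pressed it down with about 7 N while setting it on the pan, then eased off before letting go.

**Keys:** Each key went down to a hard stop at the same height, about 16 N for green and 14 N for blue, and both caps were back up afterwards. The scale's display shows nothing readable in the pictures, so I could confirm full travel only from the force and height. The red key was never touched.

**Things around:** The mug, pill jar, both vials and tape look unmoved in the before-and-after top view. The bowl and stapler were not compared, but the arm did not go near them.

**Did not match the description:** With the gripper shut, the fingertips met the keys with the TCP (tool point) about 19 mm lower than the stated 25 mm fingertip length implies. I therefore found both keys by feel.

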